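# Rinsed kitchen tools back into the slanted tube rack

## Task

Put the red spatula and the blue slotted turner, which lie across the steel pan, back into the slanted tube rack: each handle-end first into the tube with the collar of its own colour, head up. Lower each one gently until you feel it stand on the stop plate inside (its height differs from tube to tube), without ramming it, and only then let go: do not let it drop down the tube. Leave the brush in the yellow tube and everything else on the bench where it is.

Things in the scene. Friction and masses are not known exactly. Their poses are not given: they have to be found in the camera images.
- red_tool: Spatula with a red handle and a cream flat blade 52 mm wide. Handle a bar 18 mm wide (y), 14 thick (z), from x = -65 mm to its steel butt at x = +170; blade on to x = -140, 8 thick, underside level with the handle's. 0.1 to 0.2 kg, balance near x = +57. Origin on the handle's centre line, z up as it lies. Starts flat across the pan's rims, origin near its middle, butt away from the robot.
- red_butt (a point): Centre of the butt end of the red spatula's handle (x = +170 mm on it).
- blue_tool: Turner, blue handle, dark grey slotted head 48 mm wide. Handle a bar 18 mm wide (y), 14 thick (z), from x = -65 mm to its steel butt at x = +170; head on to x = -140, 8 thick, underside level with the handle's. 0.1 to 0.2 kg, balance near x = +57. Origin on the handle's centre line, z up as it lies. Starts flat across the pan's rims, origin near its middle, butt away from the robot.
- blue_butt (a point): Centre of the butt end of the blue turner's handle (x = +170 mm on it).
- red_tube: The red-collared tube of the rack; origin at the centre of its lower end, z vertical; the mouth is 155 mm up its slanted axis.
- red_mouth (a point): Centre of the mouth of the red-collared tube. z: the tube's axis, up out of the mouth, 30 degrees from vertical, leaning to the robot's side. Bore 26 mm, outside 30 (collar 35), length 155. Inside, a stiff stop plate (red_stop_c0) carries the tool; cooks set its height, so it lies anywhere 65 to 120 mm below the mouth, different in each tube and each time: not measured, it must be felt.
- blue_tube: The blue-collared tube of the rack; origin at the centre of its lower end, z vertical; the mouth is 155 mm up its slanted axis.
- blue_mouth (a point): Centre of the mouth of the blue-collared tube. z: the tube's axis, up out of the mouth, 30 degrees from vertical, leaning to the robot's side. Bore 26 mm, outside 30 (collar 35), length 155. Inside, a stiff stop plate (blue_stop_c0) carries the tool; cooks set its height, so it lies anywhere 65 to 120 mm below the mouth, different in each tube and each time: not measured, it must be felt.
- yellow_mouth (a point): Centre of the mouth of the yellow-collared tube. z: the tube's axis, up out of the mouth, 30 degrees from vertical, leaning to the robot's side. Bore 26 mm, outside 30 (collar 35), length 155. It holds the pastry brush.
- rack: Fixed stainless rack 290 mm wide (y) that holds the three parallel tubes, 100 mm apart in a row along its y; which tube stands where varies. Origin at table height; -x is the side the mouths lean to; mouths about 164 mm above the table.
- pan: Fixed stainless gastronorm pan, 176 mm (x) by 325 mm (y) over its rim, rim top 65 mm above the table, 59 mm deep inside, long rims (12 mm wide) along y at x = -82 and +82 mm; origin under its centre. Pan and rack change sides from one start to another.
- brush: Pastry brush with a round yellow handle 14 mm thick, loose in the yellow-collared tube, its 36 mm wide head standing out of the mouth; origin at the foot of the handle. Leave it alone.
- stick_pot: Loose steel pot, 90 mm across and 130 mm high (about 280 mm with the cooking chopsticks in it); origin under its centre. Leave it alone.
- jug: Loose aluminium mug, 90 mm across, 100 mm high; origin under its centre. Leave it alone.
- bowl: Loose aluminium bowl, 200 mm across, 85 mm high; origin under its centre. Leave it alone.
- shaker: Loose shaker jar, 44 mm across, 85 mm high; origin under its centre. Leave it alone.

How it is judged:
At the end, for the whole second after the job is handed in: Each tool stands released and at rest (under 0.02 m/s) in the tube of its colour: the butt at least 58 mm below the mouth and down on the stop plate (within 14 mm of the middle of the 6 mm thick plate), within 15 mm of the tube's axis in x and y, and the handle within 0.28 rad of the tube's axis (z of red_butt in the frame of red_mouth below -0.058 m and x of red_butt in the frame of red_mouth between -0.015 and 0.015 m and y of red_butt in the frame of red_mouth between -0.015 and 0.015 m and angle between the x axis of red_tool and the z axis of red_mouth, either way round below 0.28 rad and linear speed of each of red_tool, blue_tool below 0.02 m/s and contact force between the fingers and red_tool below 0.05 N and distance between red_butt and red_stop_c0 below 0.014 m and z of blue_butt in the frame of blue_mouth below -0.058 m and x of blue_butt in the frame of blue_mouth between -0.015 and 0.015 m and y of blue_butt in the frame of blue_mouth between -0.015 and 0.015 m and angle between the x axis of blue_tool and the z axis of blue_mouth, either way round below 0.28 rad and contact force between the fingers and blue_tool below 0.05 N and distance between blue_butt and blue_stop_c0 below 0.014 m); the robot touches nothing.
It fails at once if a tool is let go inside its tube while its butt is still 15 mm or more above the stop plate, so that it drops ((z of red_butt in the frame of red_mouth below -0.005 m and x of red_butt in the frame of red_mouth between -0.015 and 0.015 m and y of red_butt in the frame of red_mouth between -0.015 and 0.015 m and contact force between the fingers and red_tool below 0.05 N and distance between red_butt and red_stop_c0 above 0.02 m) or (z of blue_butt in the frame of blue_mouth below -0.005 m and x of blue_butt in the frame of blue_mouth between -0.015 and 0.015 m and y of blue_butt in the frame of blue_mouth between -0.015 and 0.015 m and contact force between the fingers and blue_tool below 0.05 N and distance between blue_butt and blue_stop_c0 above 0.02 m)).
It fails at once if a tool is rammed against its tube or stop plate (over 35 N) (contact force between red_tool and red_tube above 35 N or contact force between blue_tool and blue_tube above 35 N).
It fails at once if the brush or another loose thing on the bench is displaced by over 40 mm (distance of any of brush, stick_pot, jug, bowl, shaker from where it was at the start of the episode above 0.04 m).
It also fails if it takes over 72 s, if anything falls off the work surface, if the arm or the gripper's body presses on something with over 40 N, if the wrist force passes 120 N, or if a joint passes its speed limit or range.

## Robot

A 6-joint arm with a two-finger parallel gripper is mounted at the origin on the work surface. World frame = base frame: x ahead of the robot, y to its left, z up, the work surface at z = 0. Lengths are in m, angles in rad, forces in N, time in s.
With the tool pointing down it reaches from about 0.4 to 0.825 m from the base axis. Payload 7 kg.
Tool frame: the origin (TCP) lies between the finger pads; the fingertips stand 17 mm ahead of it and the grasp point (between the pads) lies 2 mm behind it; x points along the fingers, z is the direction in which the jaws open and shut, and the axes are right-handed (so a half turn about x gives the same grasp; the last joint's range is limited). The gripper opens to 88 mm and grips with 3 to 60 N. Pads are 19 mm wide; open, the fingers measure 130 mm over their backs; the gripper's body (78 mm by 193 mm) begins 47 mm behind the grasp point.
Start: joints at [-1.005, 0.359, 0.012, 0, -1.224, -0.288], TCP at [0.185, -0.649, 0.244] pointing down, gripper open.
Joint ranges: [-3.07, 3.07], [-1.43, 2.12], [-1.02, 1.25], [-3.03, 1.67], [-3.05, -0], [-3.03, 3.03]. Speed limits (rad/s): [2.39, 2.39, 3.01, 3.14, 3.14, 3.14].

## Interface

Orientations are given as [roll, pitch, yaw] about the fixed x, y, z axes, in that order (R = Rz(yaw) Ry(pitch) Rx(roll)).
In Python, from station import * gives the robot as it stands.
- The arm moves only by the tool step_arm, never from a script. Its argument "deltas" is a list of rows, each a list of 5 numbers: the shift along the tool's x, y, z in cm, then the turn about the tool's x in degrees, then the closure, from 0 (fully open) to 1 (shut). In form: [[dx, dy, dz, roll, fingers], ...]. A call has exactly 10 rows; each row is the pose to reach, as a shift and turn from the pose commanded when the call began, along the tool's axes at that moment; what a row does not reach only later rows make up. A row lasts 1/12 s, in which the tool goes at most 41.7 mm and 7.16 degrees, less where a joint would pass 70% of its speed; a pose out of reach is approached as far as the arm can. A call with a gripper value outside its range is refused whole. The fingers move at their own pace and stop on an object; "squeeze" is the grip in N (left out, the last holds). Time passes only in rows, so rows that repeat a pose let the fingers close, or fill a call up. It gives the time, the measured TCP pose, the force and the opening at its end, in the units of the state.
- get_state(): the state, without advancing time (a new reading comes with each control period).
- grab_frame(name): name is "side" or "top"; returns a dict with "pixels" (384x512x3 uint8, red, green, blue), "range_z" (384x512 float32, m along the optical axis (not along the pixel's ray), 0 where there is no reading), "fx", "fy", "cx", "cy" (pixels), "view" (4x4, takes a point from world to camera coordinates). Camera axes: x right, y down, z forward; pixel columns grow to the right and rows downward; lengths in m; the calibration is good to about 2 mm. A picture is of the moment at which its call begins.
- job_done(): hands the job in, once; it reports no verdict.
Trained networks look in the newest picture that a camera, given by its name, has taken for a name from the list of things; names that differ only in an ending like _2 or _b are one class to them, and where a whole thing is asked for, a point or a joint stands for the part that bears it (a point fixed in the world has none). Each returns a list of dicts, best first, with "conf" (0 to 1); they miss things now and then, are a little off and sometimes report something else, mostly with a low value. They report only what shows in the picture. A call takes as long as a camera call.
- boxes_of(thing, camera): "extent" ([left, top, right, bottom] in pixels, round what is visible of it).
- masks_of(thing, camera): "mask" (384x512 bool, what is visible of it) and "extent" ([left, top, right, bottom] in pixels, round what is visible of it).
The state is a dict: "t": time; "q": joint angles; "qd": joint speeds; "joint_efforts": joint torques, N m; "eef_pos": TCP position; "ee_rot": TCP orientation; "force": force on the tool from outside, world axes, zero at the start; "moment": the same for the moment, N m; "width": finger opening in m.
Only numpy, scipy, OpenCV 4.12 (cv2) and the standard library are available. Lean on these libraries where they do the work, as an engineer would, in place of code of your own. Each camera call takes 0.05 s, during which the arm holds its last target.

## Working session

There is one attempt and no reset: what is moved stays moved. The work goes in short steps, Python scripts to look and compute and a tool call to move; the robot and the scene stay as the last step left them, time stands still between calls to the robot, and variables do not carry over. Pictures are saved under pics/ and viewed, and the job is handed in when it is done.

Besides the shell and the picture viewer there is one more tool, called after "Request:" by a JSON object that holds its "fn" and its "kwargs", one argument or row to a line. step_arm: Moves the arm, as the interface text tells. Its arguments: {"type":"object","properties":{"deltas":{"type":"array"},"squeeze":{"type":"number"}},"required":["deltas"]}

```bash
ls -la; mkdir -p pics; cat > h.py <<'E'
from station import *
import numpy as np, cv2
from scipy.spatial.transform import Rotation as Ro
def save(f,name,s=1.5):
    im=cv2.cvtColor(f["pixels"],cv2.COLOR_RGB2BGR)
    cv2.imwrite("pics/"+name,cv2.resize(im,None,fx=s,fy=s))
def cloud(f):
    z=f["range_z"]; v,u=np.mgrid[:z.shape[0],:z.shape[1]]
    P=np.stack([(u-f["cx"])/f["fx"]*z,(v-f["cy"])/f["fy"]*z,z],-1)
    T=np.linalg.inv(f["view"])
    return P@T[:3,:3].T+T[:3,3], z>0
def proj(f,p):
    c=f["view"][:3,:3]@np.array(p)+f["view"][:3,3]
    return c[0]/c[2]*f["fx"]+f["cx"],c[1]/c[2]*f["fy"]+f["cy"]
E
python3 - <<'E'
from h import *
s=get_state(); print(s)
import pickle
for n in("side","top"):
    f=grab_frame(n); save(f,n+"0.png"); pickle.dump(f,open(n+"0.pkl","wb"))
    print(n,f["fx"],f["cx"],np.linalg.inv(f["view"]).round(3))
    ms={}
    for k in ["red_tool","blue_tool","red_tube","blue_tube","red_mouth","brush","rack","pan","stick_pot","jug","bowl","shaker"]:
        r=masks_of(k,n); ms[k]=r
        print(k,[(round(d["conf"],2),[int(x) for x in d["extent"]]) for d in r])
    pickle.dump(ms,open(n+"0m.pkl","wb"))
E
```

```text
total 12
drwxr-xr-x  3 agent agent 4096 Dec  7 03:33 .
drwxr-xr-x 23 root  root  4096 Dec  7 03:33 ..
drwxr-xr-x  2 agent agent 4096 Dec  7 03:33 pics
{'t': 0.0, 'q': array([-1.00495314e+00,  3.59373458e-01,  1.10226448e-02, -3.62274536e-04,
       -1.22409536e+00, -2.88110385e-01]), 'qd': array([ 9.31012232e-04, -7.70908119e-04,  3.19410161e-04,  1.92232172e-03,
        4.33546589e-04,  7.46912287e-05]), 'joint_efforts': array([-7.63051848e-04, -5.82726753e+01,  2.93056512e+01,  6.99719444e+00,
        6.95014576e-03, -1.33099084e-04]), 'eef_pos': array([ 0.184918  , -0.64867573,  0.2426134 ]), 'ee_rot': array([0.08457908, 1.56911168, 1.93298482]), 'force': array([ 0.00181576, -0.14661681, -1.17027286]), 'moment': array([ 0.02239664, -0.00394871,  0.02758977]), 'width': 0.08766800485453395}
side 413.9740138831248 254.67694049492124 [[-0.997 -0.045  0.063  0.428]
 [-0.078  0.613 -0.786  1.202]
 [-0.003 -0.789 -0.615  1.085]
 [ 0.     0.     0.     1.   ]]
red_tool [(0.53, [218, 145, 285, 162])]
blue_tool [(0.6, [200, 170, 273, 182]), (0.38, [248, 198, 269, 222])]
red_tube [(0.61, [23
[... 464 characters left out ...]
40, 251, 270])]
top 468.4769314015059 251.31899244243203 [[-0.004 -0.997  0.074  0.407]
 [-1.     0.005  0.006 -0.044]
 [-0.006 -0.074 -0.997  1.787]
 [ 0.     0.     0.     1.   ]]
red_tool [(0.61, [313, 145, 336, 227])]
blue_tool [(0.78, [273, 139, 292, 218]), (0.24, [145, 177, 157, 202])]
red_tube [(0.54, [202, 182, 212, 202])]
blue_tube [(0.64, [145, 178, 158, 203])]
red_mouth [(0.67, [200, 181, 215, 201])]
brush [(0.47, [169, 195, 182, 216])]
rack [(0.85, [135, 166, 220, 212])]
pan [(0.86, [256, 159, 348, 215])]
stick_pot [(0.9, [87, 162, 130, 190])]
jug [(0.65, [313, 251, 353, 278])]
bowl [(0.79, [368, 176, 420, 233]), (0.54, [255, 157, 349, 217])]
shaker [(0.49, [239, 230, 251, 242])]
```

View pics/side0.png

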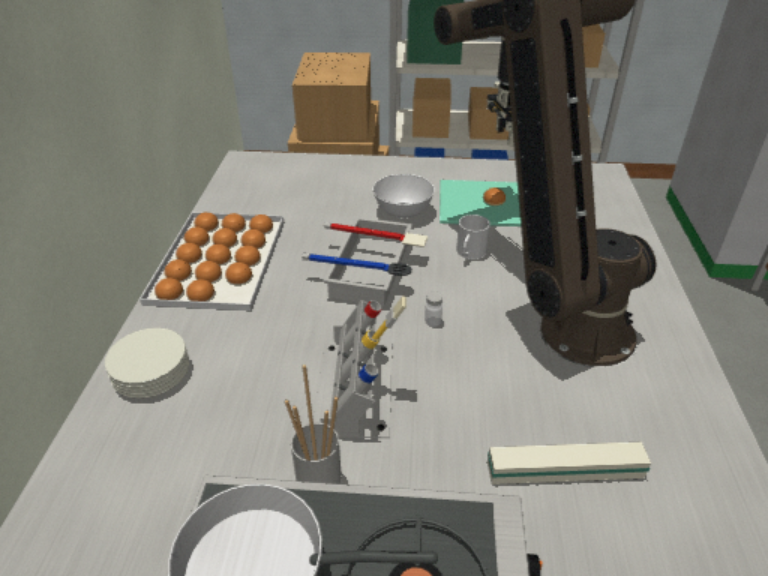

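View pics/top0.png

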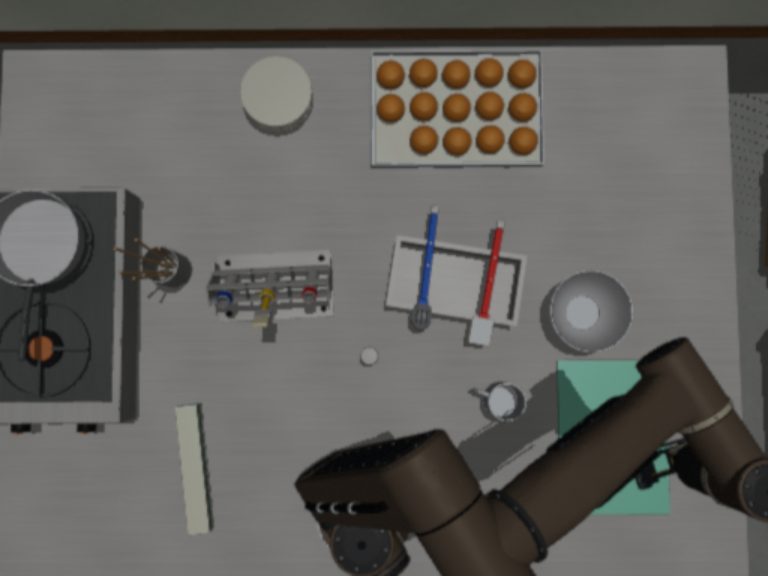

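```bash
python3 - <<'E'
from h import *
import pickle
for n in("top","side"):
    f=pickle.load(open(n+"0.pkl","rb")); ms=pickle.load(open(n+"0m.pkl","rb")); P,ok=cloud(f)
    tz=P[ok&(abs(P[...,2])<.03)][:,2]; print(n,"table z",np.median(tz))
    for k in ["red_tool","blue_tool","red_tube","blue_tube","red_mouth","brush","rack","pan"]:
        for d in ms[k][:1]:
            m=d["mask"]&ok; p=P[m]
            print(k,m.sum(),"med",np.median(p,0).round(4),"5/95",np.percentile(p,3,0).round(3),np.percentile(p,97,0).round(3))
f=pickle.load(open("top0.pkl","rb"));im=cv2.cvtColor(f["pixels"],cv2.COLOR_RGB2BGR)
a=cv2.resize(im[120:240,125:355],None,fx=3.4,fy=3.4,interpolation=cv2.INTER_CUBIC);cv2.imwrite("pics/c1.png",a)
f=pickle.load(open("side0.pkl","rb"));im=cv2.cvtColor(f["pixels"],cv2.COLOR_RGB2BGR)
a=cv2.resize(im[135:295,185:300],None,fx=3.7,fy=3.7,interpolation=cv2.INTER_CUBIC);cv2.imwrite("pics/c2.png",a)
E
```

```text
top table z 0.00012829861600793802
red_tool 565 med [ 0.5097 -0.3032  0.0756] 5/95 [ 0.426 -0.338  0.066] [ 0.709 -0.266  0.086]
blue_tool 554 med [ 0.5636 -0.1546  0.075 ] 5/95 [ 0.463 -0.178  0.009] [ 0.751 -0.121  0.084]
red_tube 88 med [0.5448 0.1244 0.14  ] 5/95 [0.525 0.113 0.077] [0.596 0.135 0.174]
blue_tube 129 med [0.5394 0.3216 0.1386] 5/95 [0.515 0.309 0.059] [0.591 0.336 0.17 ]
red_mouth 151 med [0.5453 0.1224 0.1368] 5/95 [0.521 0.109 0.026] [0.6   0.136 0.17 ]
brush 154 med [0.4829 0.22   0.2324] 5/95 [0.459 0.205 0.157] [0.528 0.235 0.266]
rack 2901 med [0.5674 0.2171 0.0065] 5/95 [ 0.494  0.084 -0.004] [0.651 0.367 0.141]
pan 3462 med [ 0.5839 -0.2361  0.0049] 5/95 [ 0.492 -0.384 -0.005] [ 0.669 -0.077  0.069]
side table z -0.0006565477832845001
red_tool 363 med [ 0.5471 -0.3045  0.0729] 5/95 [ 0.433 -0.386  0.005] [ 0.715 -0.262  0.081]
blue_tool 347 med [ 0.5967 -0.1526  0.0735] 5/95 [ 0.47  -0.215  0.026] [ 0.756 -0.12   0.081]
red_tube 259 med [0.5548 0.1363 0.1272] 5/95 [0.525 0.083 0.03 ] [0.604 0.144 0.167]
red_mouth 246 med [0.5554 0.1365 0.1258] 5/95 [0.525 0.11  0.037] [0.605 0.144 0.166]
brush 176 med [0.4864 0.2294 0.225 ] 5/95 [0.462 0.044 0.044] [0.519 0.241 0.262]
rack 2954 med [0.5651 0.2587 0.0063] 5/95 [ 0.493  0.083 -0.001] [0.656 0.373 0.142]
pan 1945 med [ 0.5901 -0.2212  0.0146] 5/95 [ 0.493 -0.387 -0.002] [ 0.675 -0.066  0.067]
```

View pics/c1.png

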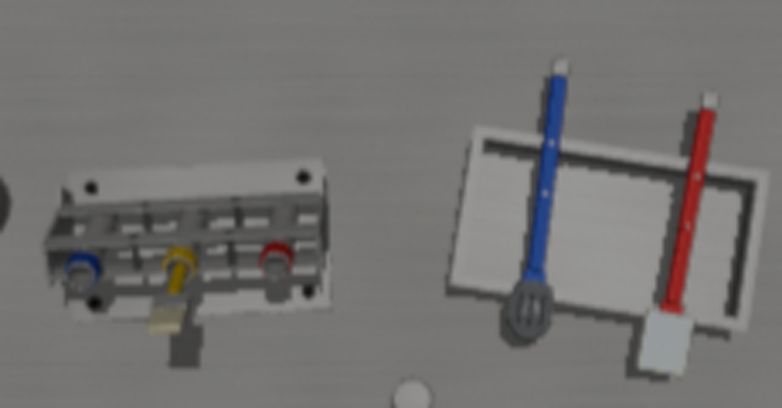

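View pics/c2.png

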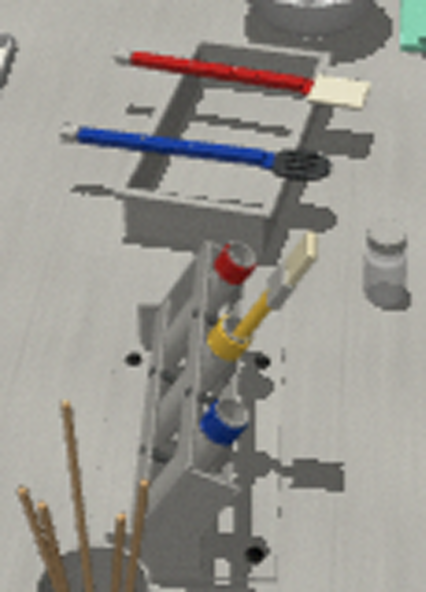

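```bash
cat > m.py <<'E'
from h import *
def handle(f,col,box=None):
    P,ok=cloud(f); c=f["pixels"].astype(int); r,g,b=c[...,0],c[...,1],c[...,2]
    m=((r>2*g+20)&(r>2*b+20)) if col=="red" else ((b>1.6*r+15)&(b>1.4*g+10)) 
    return P,ok&m
def line(p):
    c=p.mean(0); u,s,v=np.linalg.svd(p-c,full_matrices=False); d=v[0]; d*=np.sign(d[0]); return c,d,s
E
python3 - <<'E'
from m import *
import pickle
for n in("top","side"):
    f=pickle.load(open(n+"0.pkl","rb"))
    for col in("red","blue"):
        P,m=handle(f,col)
        h=m&(P[...,1]<0)&(P[...,2]>.07)&(P[...,2]<.1)&(P[...,0]>.3)&(P[...,1]>-.45)
        p=P[h]; c,d,_=line(p); t=(p-c)@d
        k=P[m&(P[...,1]>.05)&(P[...,1]<.4)&(P[...,2]>.1)&(P[...,0]<.65)]
        print(n,col,h.sum(),"c",c.round(4),"d",d.round(4),"yaw",np.degrees(np.arctan2(d[1],d[0])).round(2),"ends x",(c+d*t.min()).round(4),(c+d*t.max()).round(4))
        print("  collar",len(k),k.mean(0).round(4),k.min(0).round(4),k.max(0).round(4))
        r=[q for q in masks_of(col+"_tool",n)]if 0 else None
E
```

```text
top red 232 c [ 0.5937 -0.3124  0.0787] d [ 0.9811 -0.1932  0.0108] yaw -11.14 ends x [ 0.4861 -0.2912  0.0775] [ 0.6982 -0.333   0.0799]
  collar 16 [0.5448 0.1214 0.1639] [0.538  0.1088 0.1574] [0.5488 0.1365 0.1698]
top blue 247 c [ 0.6274 -0.1589  0.0776] d [ 0.9912 -0.1322  0.0089] yaw -7.6 ends x [ 0.5187 -0.1444  0.0766] [ 0.7365 -0.1735  0.0786]
  collar 27 [0.5352 0.3193 0.1612] [0.5215 0.3073 0.1505] [0.543  0.3363 0.1713]
side red 160 c [ 0.5957 -0.3099  0.0761] d [ 0.9807 -0.1957  0.004 ] yaw -11.29 ends x [ 0.4865 -0.2881  0.0757] [ 0.7042 -0.3316  0.0766]
  collar 46 [0.5415 0.1361 0.1539] [0.5239 0.1218 0.1404] [0.5558 0.1434 0.1702]
side blue 189 c [ 0.6302 -0.1562  0.0761] d [ 0.9923 -0.1238  0.0064] yaw -7.11 ends x [ 0.5215 -0.1427  0.0754] [ 0.7411 -0.1701  0.0768]
  collar 59 [0.5332 0.3359 0.1549] [0.5159 0.3147 0.1374] [0.5483 0.3427 0.1705]
```

```bash
python3 - <<'E'
from m import *
import pickle
for n in("top","side"):
    f=pickle.load(open(n+"0.pkl","rb")); ms=pickle.load(open(n+"0m.pkl","rb"))
    for col,c,yaw in(("red",(.5945,-.3115),-11.2),("blue",(.629,-.1575),-7.4)):
        P,ok=cloud(f); d=np.array([np.cos(np.radians(yaw)),np.sin(np.radians(yaw))]); nn=np.array([-d[1],d[0]])
        q=P[...,:2]-c; a=q@d; b=q@nn; m=ok&(abs(b)<.04)&(abs(a)<.23)&(P[...,2]>.045)&(P[...,2]<.1)
        a0=a[m]; b0=b[m]; z=P[...,2][m]
        print(n,col,"range a",a0.min().round(4),a0.max().round(4),np.sort(a0)[[2,6,-3]].round(4))
        for lo in np.arange(-.2,-.09,.01):
            s=(a0>=lo)&(a0<lo+.01)
            if s.sum(): print("   %.3f n%d b %.3f..%.3f z %.3f..%.3f"%(lo,s.sum(),b0[s].min(),b0[s].max(),z[s].min(),np.median(z[s])))
        # pan rim
E
```

```text
top red range a -0.177 0.1322 [-0.1762 -0.1753  0.1315]
   -0.180 n27 b -0.025..0.023 z 0.062..0.073
   -0.170 n39 b -0.028..0.021 z 0.065..0.074
   -0.160 n39 b -0.029..0.023 z 0.060..0.072
   -0.150 n38 b -0.028..0.022 z 0.065..0.074
   -0.140 n37 b -0.027..0.023 z 0.066..0.072
   -0.130 n40 b -0.029..0.022 z 0.064..0.073
   -0.120 n59 b -0.038..0.040 z 0.059..0.071
   -0.110 n31 b -0.039..0.038 z 0.053..0.072
   -0.100 n14 b -0.011..0.005 z 0.072..0.078
   -0.090 n14 b -0.011..0.006 z 0.068..0.079
top blue range a -0.1742 0.134 [-0.1717 -0.1699  0.1317]
   -0.180 n6 b -0.007..0.007 z 0.068..0.074
   -0.170 n29 b -0.021..0.016 z 0.064..0.072
   -0.160 n34 b -0.024..0.021 z 0.064..0.072
   -0.150 n33 b -0.026..0.019 z 0.066..0.072
   -0.140 n36 b -0.025..0.020 z 0.064..0.072
   -0.130 n55 b -0.039..0.040 z 0.058..0.069
   -0.120 n39 b -0.038..0.040 z 0.055..0.070
   -0.110 n20 b -0.015..0.009 z 0.065..0.072
   -0.100 n13 b -0.013..0.006 z 0.073..0.077
   -0.090 n15 b -0.012..0.006 z 0.062..0.077
side red range a -0.1752 0.1344 [-0.1747 -0.1732  0.1297]
   -0.180 n10 b -0.031..0.026 
[... 182 characters left out ...]
0.061..0.071
   -0.130 n17 b -0.022..0.028 z 0.065..0.072
   -0.120 n25 b -0.032..0.039 z 0.059..0.070
   -0.110 n13 b -0.029..0.030 z 0.060..0.072
   -0.100 n8 b -0.005..0.007 z 0.064..0.072
   -0.090 n12 b -0.014..0.011 z 0.064..0.074
side blue range a -0.1692 0.1352 [-0.1682 -0.1657  0.1336]
   -0.170 n14 b -0.017..0.013 z 0.064..0.071
   -0.160 n19 b -0.024..0.026 z 0.065..0.071
   -0.150 n19 b -0.021..0.023 z 0.065..0.072
   -0.140 n22 b -0.031..0.022 z 0.063..0.072
   -0.130 n25 b -0.037..0.031 z 0.060..0.070
   -0.120 n23 b -0.036..0.038 z 0.060..0.069
   -0.110 n12 b -0.014..0.014 z 0.064..0.071
   -0.100 n12 b -0.014..0.009 z 0.065..0.073
   -0.090 n12 b -0.017..0.009 z 0.065..0.076
```

```bash
cat > ov.py <<'E'
from h import *
import pickle
yaw=np.radians(2.8)
ax=np.array([-np.sin(np.radians(30))*np.cos(yaw),-np.sin(np.radians(30))*np.sin(yaw),np.cos(np.radians(30))])
e2=np.array([-np.sin(yaw),np.cos(yaw),0]); e1=np.cross(e2,ax)
def ring(c,r): 
    t=np.linspace(0,2*np.pi,60); return np.array(c)+r*(np.cos(t)[:,None]*e1+np.sin(t)[:,None]*e2)
def draw(cs,name,S=10):
    out=[]
    for n in("top","side"):
        f=pickle.load(open(n+"0.pkl","rb"))
        for c in cs:
            u,v=proj(f,c); u0,v0=int(u)-18,int(v)-18
            im=cv2.cvtColor(f["pixels"],cv2.COLOR_RGB2BGR)[v0:v0+38,u0:u0+38]
            im=cv2.resize(im,None,fx=S,fy=S,interpolation=cv2.INTER_CUBIC); raw=im.copy()
            for r,col in((.0175,(0,255,255)),(.013,(0,255,0))):
                pts=np.array([[(a-u0+.5)*S,(b-v0+.5)*S] for a,b in (proj(f,p) for p in ring(c,r))],int)
                cv2.polylines(im,[pts],True,col,1)
            out.append(im)
    a=np.vstack([np.hstack(out[:2]),np.hstack(out[2:])]); cv2.imwrite("pics/"+name,cv2.resize(a,None,fx=.78,fy=.78))
E
python3 - <<'E'
from ov import *
draw([(.530,.121,.164),(.5205,.320,.164)],"ov1.png")
for n in ("top","side"):
    f=pickle.load(open(n+"0.pkl","rb")); P,ok=cloud(f)
    for nm,y in (("red",.12),("blue",.32)):
        q=P[ok&(abs(P[...,1]-y-.004)<.03)&(P[...,2]>.1)&(P[...,2]<.19)&(P[...,0]<.6)]
        s=q@ax; # along axis
        top=q[s>s.max()-.006]
        print(n,nm,"axis max",np.sort(s)[-6:].round(4)," for cand",np.dot(ax,(.530,.121,.164) if nm=="red" else (.5205,.320,.164)).round(4), "top pts",top.min(0).round(4),top.max(0).round(4))
E
```

```text
top red axis max [0.0681 0.0754 0.0799 0.0802 0.0826 0.092 ]  for cand -0.1256 top pts [0.127  0.14   0.1834] [0.127  0.14   0.1834]
top blue axis max [-0.1236 -0.123  -0.123  -0.1218 -0.1212 -0.119 ]  for cand -0.1257 top pts [0.5109 0.3098 0.1615] [0.5311 0.3347 0.1777]
side red axis max [0.1376 0.1382 0.1416 0.1436 0.1446 0.1482]  for cand -0.1256 top pts [0.026  0.0947 0.1851] [0.034  0.1013 0.1894]
side blue axis max [-0.1267 -0.1266 -0.1266 -0.1265 -0.1264 -0.1239]  for cand -0.1257 top pts [0.5103 0.3077 0.1546] [0.5379 0.3397 0.1714]
```

View pics/ov1.png

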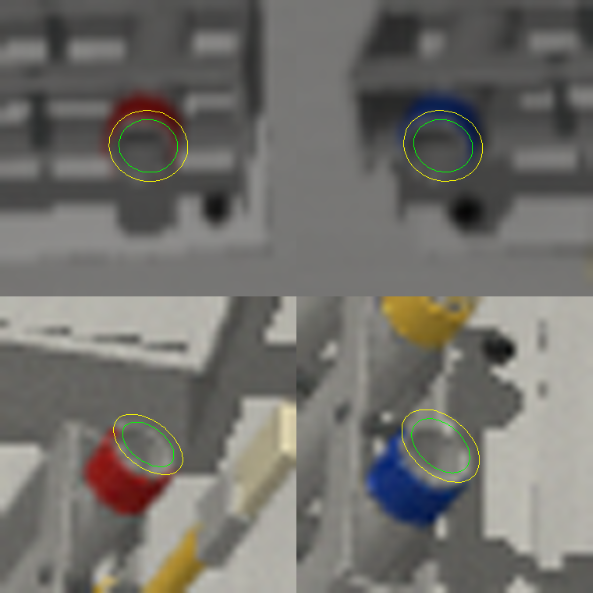

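```bash
cat >> h.py <<'E'
def jaw_yaw(s):
    R=Ro.from_euler("xyz",s["ee_rot"]).as_matrix(); z=R[:,2]; return R,np.degrees(np.arctan2(z[1],z[0]))
def plan(tgt,jyaw=None,s=None):
    s=s or get_state(); R,jy=jaw_yaw(s); d=R.T@(np.array(tgt)-s["eef_pos"])*100
    out=dict(pos=s["eef_pos"].round(4),d=d.round(2),jaw=round(jy,2))
    if jyaw is not None:
        dy=(jyaw-jy+90)%180-90
        # turn about tool x (pointing down): +roll lowers world yaw
        out["roll"]=round(-dy,2)
    return out
def ori(col):
    c,yaw,a,b={"red":((.5945,-.3115),-11.2,-.0375,-.0015),"blue":((.629,-.1575),-7.4,-.036,-.002)}[col]
    d=np.array([np.cos(np.radians(yaw)),np.sin(np.radians(yaw))]); n=np.array([-d[1],d[0]])
    return np.array(c)+a*d+b*n,d,yaw
E
python3 - <<'E'
from h import *
s=get_state(); R,j=jaw_yaw(s); print(R.round(3))
for c,x in(("red",-.112),("blue",-.117)):
    o,d,yaw=ori(c); g=o+x*d; print(c,"origin",o.round(4),"grip",g.round(4),plan([*g,.16],yaw+90,s))
E
```

```text
[[ 0.    -0.962 -0.274]
 [-0.    -0.274  0.962]
 [-1.    -0.    -0.   ]]
red origin [ 0.5574 -0.3057] grip [ 0.4476 -0.2839] {'pos': array([ 0.1851, -0.6491,  0.2436]), 'd': array([  8.36, -35.26,  27.92]), 'jaw': np.float64(105.92), 'roll': np.float64(27.12)}
blue origin [ 0.593  -0.1548] grip [ 0.477  -0.1398] {'pos': array([ 0.1851, -0.6491,  0.2436]), 'd': array([  8.36, -42.04,  40.98]), 'jaw': np.float64(105.92), 'roll': np.float64(23.32)}
```

Request:
{"fn": "step_arm", "kwargs": {
  "deltas": [
    [0,-2.9,2.3,2.2,0],
    [0,-5.9,4.6,4.5,0],
    [0,-8.8,7.0,6.8,0],
    [0.5,-11.8,9.3,9.0,0],
    [1,-14.7,11.6,11.3,0],
    [2,-17.6,14.0,13.6,0],
    [3,-20.6,16.3,15.8,0],
    [4,-23.5,18.6,18.1,0],
    [5,-26.4,21.0,20.4,0],
    [6,-29.4,23.3,22.6,0]
  ]
}}

```text
t: 2.13
eef_pos: [0.4046, -0.3428, 0.1835]
ee_rot: [-1.799, 1.57, -0.347]
force: [1.1, -0.7, -0.0]
width: 0.0876
```

```bash
python3 - <<'E'
from h import *
print(get_state()["q"].round(3)); print(plan([.4476,-.2839,.16],78.8))
E
```

```text
[-0.333  0.17  -0.392  0.    -1.008 -1.357]
{'pos': array([ 0.4046, -0.3428,  0.1835]), 'd': array([ 2.36, -3.57,  6.36]), 'jaw': np.float64(83.2), 'roll': np.float64(4.4)}
```

Request:
{"fn": "step_arm", "kwargs": {
  "deltas": [
    [0,-1.2,2.1,2.2,0],
    [0.6,-2.4,4.2,4.4,0],
    [1.5,-3.57,6.36,4.4,0],
    [2.4,-3.57,6.36,4.4,0],
    [4.5,-3.57,6.36,4.4,0],
    [6.5,-3.57,6.36,4.4,0],
    [7.0,-3.57,6.36,4.4,0],
    [7.0,-3.57,6.36,4.4,0],
    [7.0,-3.57,6.36,4.4,0],
    [7.0,-3.57,6.36,4.4,0]
  ]
}}

```text
t: 2.97
eef_pos: [0.4474, -0.2859, 0.1147]
ee_rot: [-1.803, 1.569, -0.426]
force: [0.4, -0.9, -0.0]
width: 0.0873
```

```bash
python3 - <<'E'
from h import *
print(get_state()["q"].round(3)); print(plan([.4476,-.2839,.074],78.8))
f=grab_frame("top"); save(f,"t1.png"); im=cv2.cvtColor(f["pixels"],cv2.COLOR_RGB2BGR)
g=grab_frame("side"); im2=cv2.cvtColor(g["pixels"],cv2.COLOR_RGB2BGR)
a=cv2.resize(im[140:260,270:390],None,fx=3.2,fy=3.2,interpolation=cv2.INTER_CUBIC);b=cv2.resize(im2[110:230,220:340],None,fx=3.2,fy=3.2,interpolation=cv2.INTER_CUBIC);cv2.imwrite("pics/t1c.png",np.hstack([a,b]))
E
```

```text
[-1.990e-01  2.460e-01 -4.760e-01  1.000e-03 -8.470e-01 -1.566e+00]
{'pos': array([ 0.4474, -0.2859,  0.1147]), 'd': array([4.07, 0.03, 0.2 ]), 'jaw': np.float64(78.92), 'roll': np.float64(0.12)}
```

View pics/t1c.png

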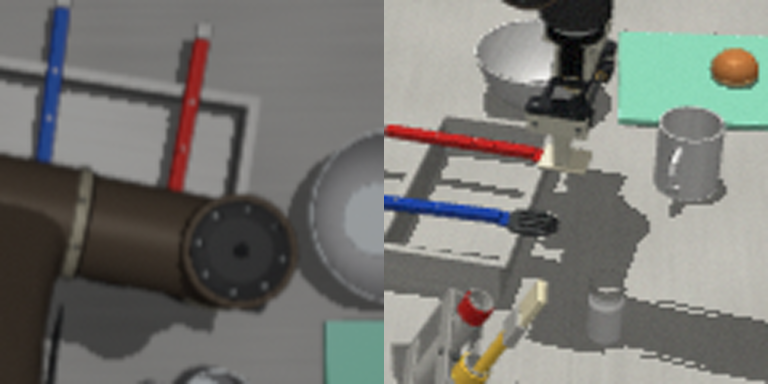

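Request:
{"fn": "step_arm", "kwargs": {
  "deltas": [
    [2,0,0.1,0,0],
    [3.5,0,0.2,0,0],
    [4.1,0,0.2,0,0],
    [4.1,0,0.2,0,0],
    [4.1,0,0.2,0,1],
    [4.1,0,0.2,0,1],
    [4.1,0,0.2,0,1],
    [4.1,0,0.2,0,1],
    [4.1,0,0.2,0,1],
    [4.1,0,0.2,0,1]
  ],
  "squeeze": 20
}}

```text
t: 3.9
eef_pos: [0.4473, -0.2835, 0.0729]
ee_rot: [-1.643, 1.57, -0.265]
force: [0.2, -0.9, 1.1]
width: 0.0532
```

```bash
python3 - <<'E'
from h import *
s=get_state();print(s["force"],s["moment"],s["width"]); print(plan([.4476,-.2839,.074],78.8))
E
```

```text
[ 0.24785275 -0.9267191   1.09149005] [-0.13433805  0.04519761  0.01275644] 0.053203260398409113
{'pos': array([ 0.4473, -0.2835,  0.0729]), 'd': array([-0.11, -0.03, -0.03]), 'jaw': np.float64(78.92), 'roll': np.float64(0.12)}
```

Request:
{"fn": "step_arm", "kwargs": {
  "deltas": [
    [-1.0,0,0,0,1],
    [-2.1,-0.1,0,0,1],
    [-3.1,-0.25,0,0,1],
    [-4.2,-0.45,0,0,1],
    [-5.2,-0.7,0,0,1],
    [-6.2,-1.0,0,0,1],
    [-7.2,-1.25,0,0,1],
    [-8.3,-1.35,0,0,1],
    [-9.5,-1.3,0,0,1],
    [-10.8,-1.2,0,0,1]
  ],
  "squeeze": 8
}}

```text
t: 4.73
eef_pos: [0.4591, -0.2857, 0.1814]
ee_rot: [1.358, 1.57, 2.735]
force: [0.3, -1.0, -1.5]
width: 0.0522
```

```bash
cat >> h.py <<'E'
def pic(name,top=(120,260,240,380),side=(80,260,200,360)):
    f=grab_frame("top"); g=grab_frame("side"); o=[]
    for q,w in((f,top),(g,side)):
        im=cv2.cvtColor(q["pixels"],cv2.COLOR_RGB2BGR)[w[0]:w[1],w[2]:w[3]]
        o.append(cv2.resize(im,None,fx=500/im.shape[0],fy=500/im.shape[0],interpolation=cv2.INTER_CUBIC))
    a=np.hstack(o); k=min(1,800/a.shape[1]); cv2.imwrite("pics/"+name,cv2.resize(a,None,fx=k,fy=k)); return f,g
E
python3 - <<'E'
from h import *
s=get_state();print(s["force"],s["moment"],s["width"],s["eef_pos"]); pic("t2.png")
E
```

```text
[ 0.27736087 -1.04502355 -1.52642965] [-0.03811267 -0.11390356 -0.01680814] 0.0522053449920872 [ 0.45910279 -0.28571397  0.18139263]
```

View pics/t2.png

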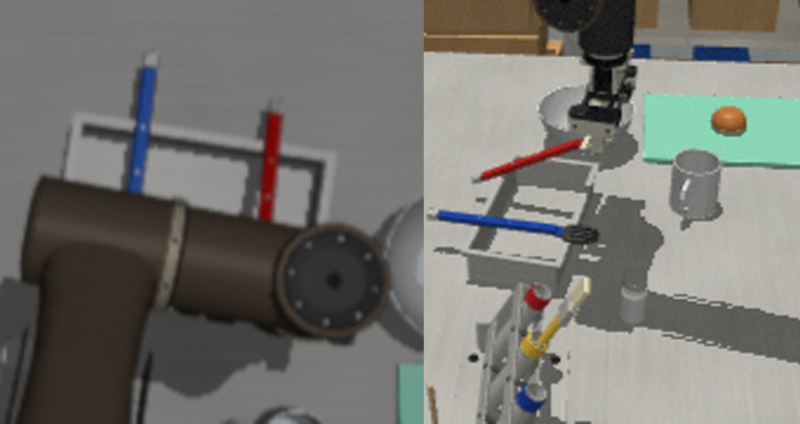

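Request:
{"fn": "step_arm", "kwargs": {
  "deltas": [
    [-1.3,-0.1,0,0,1],
    [-2.6,-0.3,0,0,1],
    [-3.9,-0.5,0,0,1],
    [-5.2,-1.0,0,0,1],
    [-6.4,-1.5,0,0,1],
    [-7.6,-2.1,0,0,1],
    [-8.7,-2.9,0,0,1],
    [-9.8,-3.7,0,0,1],
    [-10.9,-4.7,0,0,1],
    [-11.8,-5.7,0,0,1]
  ],
  "squeeze": 8
}}

```text
t: 5.67
eef_pos: [0.5152, -0.2966, 0.2989]
ee_rot: [0.982, 1.57, 2.36]
force: [0.8, -0.1, -1.3]
width: 0.0518
```

```bash
python3 - <<'E'
from h import *
s=get_state();print(s["force"],s["moment"],s["width"],s["eef_pos"],s["q"].round(2)); f,g=pic("t3.png")
from m import *
for q in(f,g):
    P,m=handle(q,"red"); h=m&(P[...,1]<-.15)&(P[...,2]>.03)&(P[...,0]>.3)&(P[...,1]>-.42)&(P[...,2]<.35)
    c,d,_=line(P[h]); print(c.round(3),d.round(3),"tilt",np.degrees(np.arcsin(-d[2])).round(1),"yaw",np.degrees(np.arctan2(d[1],d[0])).round(1))
E
```

```text
[ 0.75054698 -0.13320692 -1.34773229] [-0.05505833  0.02359494 -0.01536519] 0.05176135664232709 [ 0.51516054 -0.29662323  0.29886076] [-0.19  0.2  -0.08 -0.   -1.29 -1.57]m.py:7: RuntimeWarning: Mean of empty slice.
  c=p.mean(0); u,s,v=np.linalg.svd(p-c,full_matrices=False); d=v[0]; d*=np.sign(d[0]); return c,d,s
  ret = um.true_divide(
Traceback (most recent call last):
  File "m.py", line 7, in line
    c=p.mean(0); u,s,v=np.linalg.svd(p-c,full_matrices=False); d=v[0]; d*=np.sign(d[0]); return c,d,s
                                                                 ~^^^
IndexError: index 0 is out of bounds for axis 0 with size 0
```

View pics/t3.png

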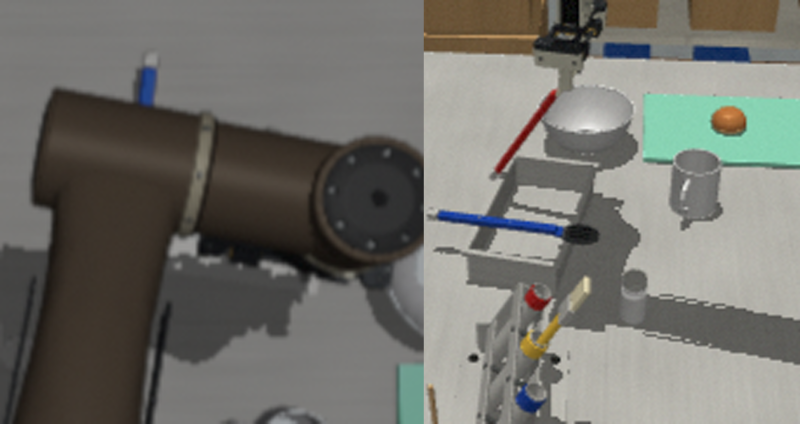

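Request:
{"fn": "step_arm", "kwargs": {
  "deltas": [
    [0,0,0,0,1],
    [0,0,0,0,1],
    [0,0,0,0,1],
    [-0.5,0,0,0,1],
    [-1.5,0,0,0,1],
    [-2.5,0,0,0,1],
    [-4,0,0,0,1],
    [-5.5,0,0,0,1],
    [-7,0,0,0,1],
    [-8,0,0,0,1]
  ],
  "squeeze": 30
}}

```text
t: 6.6
eef_pos: [0.5148, -0.2969, 0.3813]
ee_rot: [-1.864, 1.569, -0.487]
force: [-0.1, -0.6, -0.7]
width: 0.0513
```

```bash
cat >> m.py <<'E'
def toolpose(g,col,eef,rng=.33):
    """axis of held handle from one view"""
    P,m=handle(g,col); m=m&(np.linalg.norm(P-eef,axis=-1)<rng)
    p=P[m]; 
    for _ in range(4):
        c,d,_s=line(p); r=np.linalg.norm(np.cross(p-c,d),axis=1); p=p[r<max(.012,2*np.median(r))]
    c,d,_s=line(p); t=(p-c)@d
    return c,d,t.min(),t.max(),len(p)
E
python3 - <<'E'
from m import *
s=get_state();print(s["force"],s["moment"],s["width"],s["eef_pos"],s["q"].round(2)); f,g=pic("t4.png",side=(40,260,180,360))
c,d,a,b,n=toolpose(g,"red",s["eef_pos"]); print(n,c.round(3),d.round(3),"tilt",np.degrees(np.arcsin(-d[2])).round(1),"yaw",np.degrees(np.arctan2(d[1],d[0])).round(1),(c+a*d).round(3),(c+b*d).round(3))
E
```

```text
[-0.14861295 -0.60464189 -0.6981097 ] [-0.01109759  0.03046026  0.01478695] 0.0513365519141455 [ 0.51480831 -0.29694414  0.38128091] [-0.19  0.17  0.06  0.   -1.46 -1.57]
104 [ 0.595 -0.304  0.257] [ 0.516 -0.106 -0.85 ] tilt 58.2 yaw -11.6 [ 0.542 -0.293  0.343] [ 0.653 -0.316  0.162]
```

View pics/t4.png

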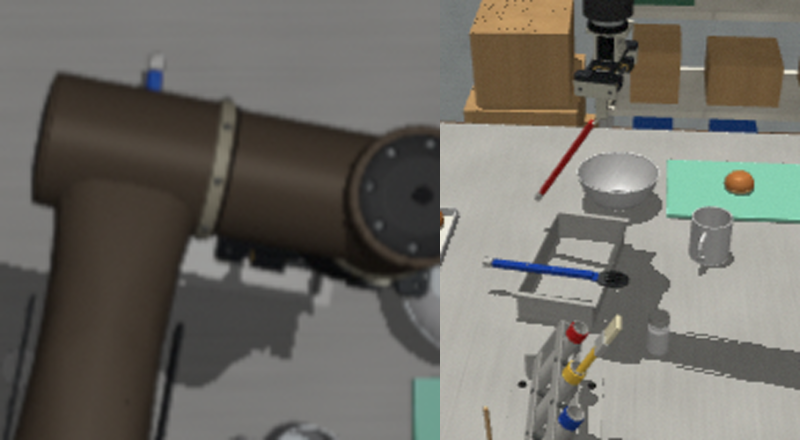

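```bash
cat > kin.py <<'E'
import numpy as np
from scipy.optimize import least_squares
D=[((-1.005,.3594,.011),(.185,-.649,.243)),((-.333,.17,-.392),(.4046,-.3428,.1835)),((-.199,.246,-.476),(.4474,-.2859,.1147)),((-.19,.20,-.08),(.5152,-.2966,.2989)),((-.19,.17,.06),(.5148,-.2969,.3813))]
def fk(p,q):
    L1,L2,o,H,e,a=p; f=q[1]-q[2]
    rho=a+L1*np.sin(q[1])+L2*np.cos(f)+o*np.sin(f); z=H+L1*np.cos(q[1])-L2*np.sin(f)+o*np.cos(f)
    c,s=np.cos(q[0]),np.sin(q[0]); return np.array([rho*c+e*s,rho*s-e*c,z])
def fit(D):
    r=least_squares(lambda p:np.r_[np.concatenate([fk(p,q)-x for q,x in D]),1e-3*(p-np.array([.45,.5,0,-.05,.19,0]))],[.45,.5,0,-.05,.19,0]); return r
def ik(p,x):
    best=None
    for g in [(.1,.1),(-.5,.5),(-.8,-.5),(.3,-.8)]:
        q0=np.arctan2(x[1],x[0])+np.arcsin(p[4]/np.hypot(x[0],x[1]))
        r=least_squares(lambda q:fk(p,(q[0],q[1],q[2]))-x,[q0,*g],bounds=([-3.07,-1.43,-1.02],[3.07,2.12,1.25]))
        if best is None or r.cost<best.cost: best=r
    q=best.x; return q.round(3),round(q[1]-q[2]-np.pi/2,3),best.cost**.5
if __name__=="__main__":
    r=fit(D); print(r.x.round(4),np.abs(r.fun).max())
    for x in[(.368,.114,.432),(.39,.116,.40),(.43,.118,.35),(.36,.31,.432),(.35,.11,.45)]: print(x,ik(r.x,np.array(x)))
E
python3 kin.py
```

```text
[ 0.6039  0.4638  0.0044 -0.1681  0.1927 -0.003 ] 0.002118793873230884
(0.368, 0.114, 0.432) (array([ 0.824, -0.212, -0.2  ]), np.float64(-1.582), np.float64(6.675811827351333e-12))
(0.39, 0.116, 0.4) (array([ 0.783, -0.169, -0.237]), np.float64(-1.503), np.float64(5.908987702464631e-12))
(0.43, 0.118, 0.35) (array([ 0.715, -0.085, -0.275]), np.float64(-1.38), np.float64(2.047159900166098e-13))
(0.36, 0.31, 0.432) (array([ 1.129, -0.044, -0.06 ]), np.float64(-1.554), np.float64(2.0172022175531516e-15))
(0.35, 0.11, 0.45) (array([ 0.858, -0.247, -0.186]), np.float64(-1.631), np.float64(1.2164868929820547e-12))
```

```bash
python3 - <<'E'
from h import *
print(plan([.372,.06,.46],92.8)); print(plan([.372,.114,.46],92.8))
E
```

```text
{'pos': array([ 0.5153, -0.2971,  0.3812]), 'd': array([-7.97, 20.9 , 32.28]), 'jaw': np.float64(78.91), 'roll': np.float64(-13.89)}
{'pos': array([ 0.5153, -0.2971,  0.3812]), 'd': array([-7.98, 21.94, 37.58]), 'jaw': np.float64(78.91), 'roll': np.float64(-13.89)}
```

Request:
{"fn": "step_arm", "kwargs": {
  "deltas": [
    [-1,0.3,0.5,-0.5,1],
    [-2,1,1.5,-1,1],
    [-3.2,2,3,-2,1],
    [-4.5,3.2,5,-3,1],
    [-5.7,4.6,7.1,-4,1],
    [-6.8,6,9.3,-5,1],
    [-7.5,7.4,11.4,-6,1],
    [-8,8.8,13.6,-7,1],
    [-8,10.2,15.8,-8,1],
    [-8,11.6,18,-9,1]
  ]
}}

```text
t: 7.53
eef_pos: [0.4342, -0.0964, 0.4593]
ee_rot: [-1.214, 1.57, 0.321]
force: [0.4, 1.1, -1.9]
width: 0.0519
```

```bash
python3 - <<'E'
from h import *
print(plan([.372,.114,.46],92.8)); print(get_state()["q"].round(2))
E
```

```text
{'pos': array([ 0.4342, -0.0964,  0.4593]), 'd': array([-0.07,  6.95, 20.81]), 'jaw': np.float64(88.0), 'roll': np.float64(-4.8)}
[ 0.23 -0.1  -0.05 -0.   -1.62 -1.83]
```

Request:
{"fn": "step_arm", "kwargs": {
  "deltas": [
    [0,1.2,2.6,-0.8,1],
    [0,2.4,5.8,-1.6,1],
    [0,3.5,9,-2.4,1],
    [0,4.5,12,-3.2,1],
    [0,5.4,14.8,-4,1],
    [0,6.1,17.2,-4.6,1],
    [0,6.6,19.2,-4.8,1],
    [0,6.9,20.4,-4.8,1],
    [0,6.9,20.8,-4.8,1],
    [0,6.9,20.8,-4.8,1]
  ]
}}

```text
t: 8.37
eef_pos: [0.3735, 0.1133, 0.4587]
ee_rot: [0.094, 1.571, 1.715]
force: [0.9, -0.5, -1.8]
width: 0.0517
```

```bash
python3 - <<'E'
from m import *
s=get_state();print(s["force"],s["moment"],s["width"],s["eef_pos"],jaw_yaw(s)[1]); f,g=pic("t5.png",top=(120,240,120,260),side=(100,260,170,330))
import pickle; pickle.dump((f,g,s),open("t5.pkl","wb"))
for q in (g,f):
  try:
    c,d,a,b,n=toolpose(q,"red",s["eef_pos"]); print(n,c.round(3),d.round(3),"tilt",np.degrees(np.arcsin(-d[2])).round(1),"yaw",np.degrees(np.arctan2(d[1],d[0])).round(1),(c+a*d).round(3),(c+b*d).round(3))
  except Exception as e: print(e)
E
```

```text
[ 0.8911391  -0.51744248 -1.83976389] [-0.02280516  0.10393686  0.01562552] 0.05171732862037205 [0.37349659 0.11328478 0.45872939] 92.87036594698881
265 [0.454 0.123 0.334] [ 0.527  0.033 -0.849] tilt 58.1 yaw 3.5 [0.398 0.12  0.423] [0.516 0.127 0.234]
139 [0.461 0.116 0.329] [ 0.525  0.03  -0.85 ] tilt 58.3 yaw 3.3 [0.414 0.113 0.405] [0.513 0.119 0.244]
```

View pics/t5.png

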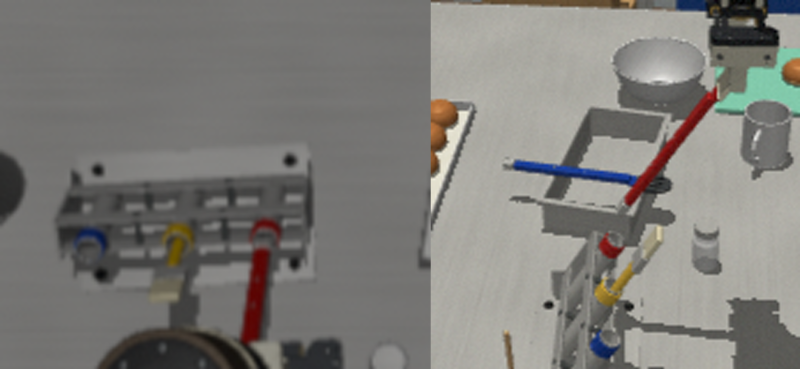

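```bash
cat > ov2.py <<'E'
from ov import *
def butt(s,tilt,gx=.282,dz=-.004,yawoff=0.):
    R,j=jaw_yaw(s); y=np.radians(j-90+yawoff); h=np.array([np.cos(y),np.sin(y),0]); t=np.radians(tilt)
    d=h*np.cos(t)-np.array([0,0,1])*np.sin(t); n=h*np.sin(t)+np.array([0,0,1])*np.cos(t)
    return s["eef_pos"]+[0,0,dz]+.003*n+gx*d,d,n,np.cross(n,d)
def ov(f,g,M,B,d,n,w,name,S=9,k=22):
    out=[]
    for q in(f,g):
        u,v=proj(q,M); u0,v0=int(u)-k,int(v)-k
        im=cv2.cvtColor(q["pixels"],cv2.COLOR_RGB2BGR)[v0:v0+2*k,u0:u0+2*k]
        im=cv2.resize(im,None,fx=S,fy=S,interpolation=cv2.INTER_CUBIC); raw=im.copy()
        def pl(P,c):
            pts=np.array([[(a-u0+.5)*S,(b-v0+.5)*S] for a,b in (proj(q,p) for p in P)],int); cv2.polylines(im,[pts],False,c,1)
        pl(ring(M,.0175),(0,255,255)); pl(ring(M,.013),(0,255,0)); pl([M+.1*ax,M-.15*ax],(0,255,0))
        sq=[(9,7),(9,-7),(-9,-7),(-9,7),(9,7)]
        pl([B+w*a/1e3+n*b/1e3 for a,b in sq],(255,255,0))
        for a,b in sq: pl([B+w*a/1e3+n*b/1e3,B-.08*d+w*a/1e3+n*b/1e3],(255,255,0))
        out.append(np.vstack([raw,im]))
    a=np.hstack(out); kk=600/a.shape[0]; cv2.imwrite("pics/"+name,cv2.resize(a,None,fx=kk,fy=kk))
MR=np.array([.531,.122,.164]); MB=np.array([.5215,.320,.164])
E
python3 - <<'E'
from ov2 import *
f,g,s=pickle.load(open("t5.pkl","rb"))
B,d,n,w=butt(s,58.2); print(B.round(4),d.round(3)); r=B-MR; print("rel mouth: e1",(r@e1).round(4),"e2",(r@e2).round(4),"ax",(r@ax).round(4),"e1 dir",e1.round(2))
ov(f,g,MR,B,d,n,w,"t6.png")
E
```

```text
[0.5245 0.1209 0.2166] [ 0.526  0.026 -0.85 ]
rel mouth: e1 0.0206 e2 -0.0008 ax 0.0489 e1 dir [0.86 0.04 0.5 ]
```

View pics/t6.png

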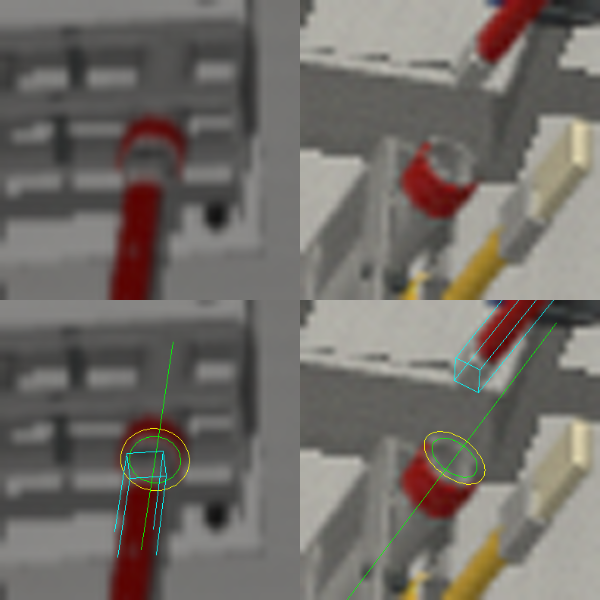

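Request:
{"fn": "step_arm", "kwargs": {
  "deltas": [
    [0.5,-0.05,0.02,0,1],
    [1.1,-0.1,0.05,0,1],
    [1.7,-0.15,0.1,0,1],
    [2.3,-0.2,0.15,0,1],
    [2.9,-0.25,0.2,0,1],
    [3.5,-0.3,0.2,0,1],
    [4.0,-0.35,0.2,0,1],
    [4.3,-0.35,0.2,0,1],
    [4.5,-0.35,0.2,0,1],
    [4.5,-0.35,0.2,0,1]
  ]
}}

```text
t: 9.3
eef_pos: [0.3776, 0.1147, 0.4132]
ee_rot: [2.248, 1.57, -2.416]
force: [-0.5, 0.0, -1.1]
width: 0.0517
```

```bash
python3 - <<'E'
from ov2 import *
from m import *
MR=np.array([.532,.1233,.164])
s=get_state(); print(s["force"],s["moment"],s["eef_pos"],jaw_yaw(s)[1]); f=grab_frame("top");g=grab_frame("side")
for q in (g,f):
    c,d,a,b,n=toolpose(q,"red",s["eef_pos"],.26); print(n,c.round(4),"tilt",np.degrees(np.arcsin(-d[2])).round(1),"yaw",np.degrees(np.arctan2(d[1],d[0])).round(1))
B,d,n,w=butt(s,58.2); print(B.round(4),d.round(3)); r=B-MR; print("rel mouth: e1",(r@e1).round(4),"e2",(r@e2).round(4),"ax",(r@ax).round(4))
ov(f,g,MR,B,d,n,w,"t7.png",k=18)
E
```

```text
[-0.49112461  0.01695804 -1.05370164] [ 0.02426804  0.07127181 -0.03257024] [0.37757779 0.11472989 0.41319545] 92.71728037575267
248 [0.4581 0.1253 0.2884] tilt 57.8 yaw 3.0
129 [0.4653 0.1174 0.2821] tilt 58.4 yaw 3.1
[0.5286 0.1219 0.1711] [ 0.526  0.025 -0.85 ]
rel mouth: e1 0.0005 e2 -0.0012 ax 0.0079
```

View pics/t7.png

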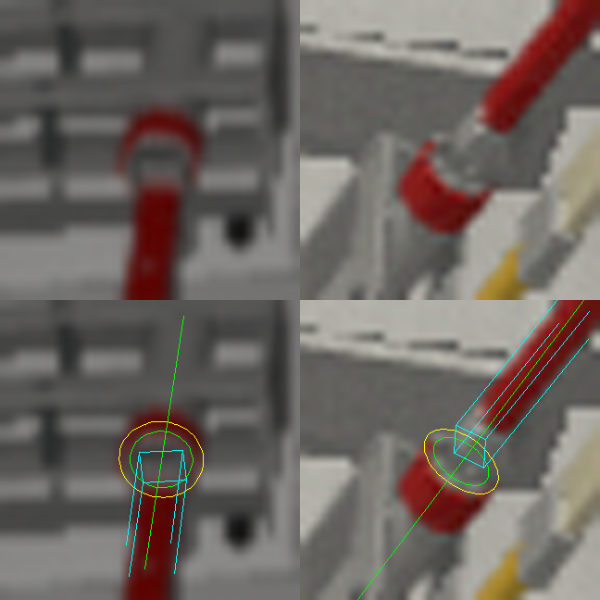

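Request:
{"fn": "step_arm", "kwargs": {
  "deltas": [
    [0,0,0.1,0,1],
    [0,0,0.1,0,1],
    [0.2,-0.1,0.1,0,1],
    [0.4,-0.22,0.1,0,1],
    [0.6,-0.35,0.1,0,1],
    [0.8,-0.46,0.1,0,1],
    [1.0,-0.58,0.1,0,1],
    [1.2,-0.7,0.1,0,1],
    [1.3,-0.75,0.1,0,1],
    [1.3,-0.75,0.1,0,1]
  ],
  "squeeze": 14
}}

```text
t: 10.23
eef_pos: [0.3851, 0.1161, 0.4002]
ee_rot: [2.234, 1.57, -2.431]
force: [-0.5, 0.2, -0.3]
width: 0.0519
```

```bash
cat > chk.py <<'E'
import sys
from ov2 import *
from m import *
col,tilt,name=sys.argv[1],float(sys.argv[2]),sys.argv[3]
M={"red":np.array([.532,.1233,.164]),"blue":MB}[col]
s=get_state(); print("F",s["force"].round(2),"M",s["moment"].round(3),s["eef_pos"].round(4),round(jaw_yaw(s)[1],2),s["width"].round(4)); f=grab_frame("top");g=grab_frame("side")
for q in (g,f):
    c,d,a,b,n=toolpose(q,col,s["eef_pos"],.26); print(n,c.round(4),"tilt",np.degrees(np.arcsin(-d[2])).round(1),"yaw",np.degrees(np.arctan2(d[1],d[0])).round(1))
B,d,n,w=butt(s,tilt,gx=.282 if col=="red" else .287); r=B-M; print("B",B.round(4),"rel mouth: e1",(r@e1).round(4),"e2",(r@e2).round(4),"ax",(r@ax).round(4))
ov(f,g,M,B,d,n,w,name,k=18)
E
python3 chk.py red 58.2 t8.png
```

```text
Traceback (most recent call last):
  File "chk.py", line 6, in <module>
    s=get_state(); print("F",s["force"].round(2),"M",s["moment"].round(3),s["eef_pos"].round(4),round(jaw_yaw(s)[1],2),s["width"].round(4)); f=grab_frame("top");g=grab_frame("side")
                                                                                                                       ^^^^^^^^^^^^^^^^
AttributeError: 'float' object has no attribute 'round'
```

```bash
sed -i 's/s\["width"\].round(4)/round(s["width"],4)/' chk.py; python3 chk.py red 58.2 t8.png
```

```text
F [-0.5   0.21 -0.31] M [ 0.032  0.069 -0.009] [0.3851 0.1161 0.4002] 92.71 0.0519
239 [0.4651 0.1264 0.2755] tilt 58.2 yaw 3.1
120 [0.4741 0.1185 0.2671] tilt 58.5 yaw 3.5
B [0.5361 0.1232 0.1581] rel mouth: e1 0.0006 e2 -0.0003 ax -0.0071
```

View pics/t8.png

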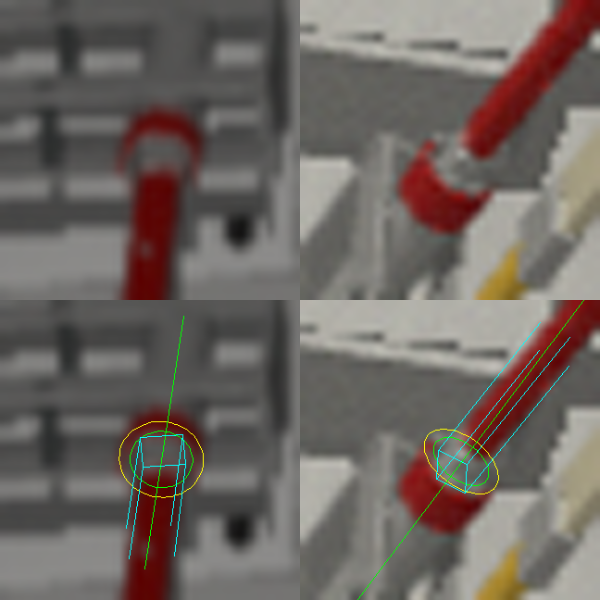

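Request:
{"fn": "step_arm", "kwargs": {
  "deltas": [
    [0.17,-0.1,0,0,1],
    [0.34,-0.22,0,0,1],
    [0.5,-0.35,0,0,1],
    [0.65,-0.48,0,0,1],
    [0.82,-0.62,0,0,1],
    [1.0,-0.76,0,0,1],
    [1.2,-0.92,0,0,1],
    [1.4,-1.1,0,0,1],
    [1.55,-1.35,0,0,1],
    [1.55,-1.35,0,0,1]
  ]
}}

```text
t: 11.17
eef_pos: [0.3988, 0.1168, 0.3846]
ee_rot: [2.171, 1.57, -2.494]
force: [-0.7, 0.9, -1.2]
width: 0.052
```

```bash
python3 chk.py red 59 t9.png
```

```text
F [-0.66  0.87 -1.19] M [0.195 0.191 0.045] [0.3988 0.1168 0.3846] 92.71 0.052
235 [0.4771 0.1269 0.2588] tilt 58.7 yaw 3.1
115 [0.4888 0.1196 0.2466] tilt 58.8 yaw 3.4
B [0.5465 0.1238 0.1404] rel mouth: e1 0.0007 e2 -0.0002 ax -0.0277
```

View pics/t9.png

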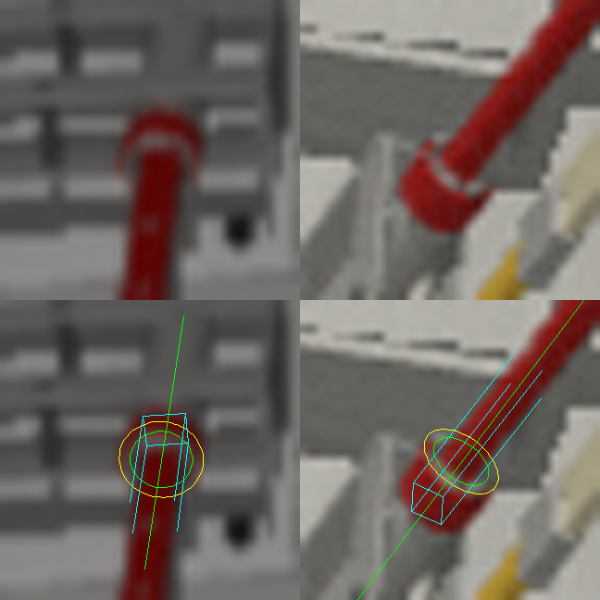

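Request:
{"fn": "step_arm", "kwargs": {
  "deltas": [
    [0.2,-0.13,0.05,0,1],
    [0.4,-0.28,0.08,0,1],
    [0.6,-0.43,0.08,0,1],
    [0.8,-0.58,0.08,0,1],
    [1.0,-0.73,0.08,0,1],
    [1.2,-0.88,0.08,0,1],
    [1.4,-1.04,0.08,0,1],
    [1.6,-1.2,0.08,0,1],
    [1.8,-1.35,0.08,0,1],
    [2.0,-1.5,0.08,0,1]
  ]
}}

```text
t: 12.1
eef_pos: [0.4137, 0.1183, 0.3648]
ee_rot: [2.147, 1.571, -2.518]
force: [-1.2, 0.7, -0.9]
width: 0.0519
```

```bash
python3 chk.py red 60 t10.png
```

```text
F [-1.17  0.66 -0.92] M [ 0.21   0.353 -0.023] [0.4137 0.1183 0.3648] 92.71 0.0519
241 [0.4924 0.13   0.2365] tilt 59.0 yaw 5.2
94 [0.5038 0.1209 0.2251] tilt 57.9 yaw 2.1
B [0.5571 0.125  0.1181] rel mouth: e1 -0.0012 e2 0.0005 ax -0.0523
```

Request:
{"fn": "step_arm", "kwargs": {
  "deltas": [
    [0,0,0.05,0,1],
    [0.1,-0.05,0.05,0,1],
    [0.2,-0.1,0.05,0,1],
    [0.3,-0.16,0.05,0,1],
    [0.4,-0.22,0.05,0,1],
    [0.5,-0.28,0.05,0,1],
    [0.6,-0.34,0.05,0,1],
    [0.7,-0.4,0.05,0,1],
    [0.8,-0.46,0.05,0,1],
    [0.9,-0.5,0.05,0,1]
  ],
  "squeeze": 10
}}

```text
t: 13.03
eef_pos: [0.4186, 0.119, 0.3559]
ee_rot: [-0.248, 1.571, 1.37]
force: [0.2, 0.4, -1.1]
width: 0.0519
```

```bash
cat > st.py <<'E'
from h import *
from ov import ax
s=get_state();print("F",s["force"].round(2),"Fax",round(s["force"]@ax,2),"M",s["moment"].round(3),s["eef_pos"].round(4),"s",round(s["eef_pos"]@ax,4),s["t"])
E
python3 st.py
```

```text
F [ 0.17  0.4  -1.07] Fax -1.02 M [-0.032  0.144 -0.037] [0.4186 0.119  0.3559] s 0.0963 13.0333
```

Request:
{"fn": "step_arm", "kwargs": {
  "deltas": [
    [0.1,-0.05,0,0,1],
    [0.2,-0.1,0,0,1],
    [0.3,-0.16,0,0,1],
    [0.4,-0.22,0,0,1],
    [0.5,-0.28,0,0,1],
    [0.6,-0.34,0,0,1],
    [0.7,-0.4,0,0,1],
    [0.8,-0.46,0,0,1],
    [0.8,-0.46,0,0,1],
    [0.8,-0.46,0,0,1]
  ]
}}

```text
t: 13.87
eef_pos: [0.4231, 0.1192, 0.348]
ee_rot: [2.233, 1.571, -2.432]
force: [-0.5, 0.1, -0.6]
width: 0.0515
```

```bash
python3 st.py
```

```text
F [-0.49  0.14 -0.62] Fax -0.3 M [-0.007  0.148 -0.067] [0.4231 0.1192 0.348 ] s 0.0872 13.8667
```

Request:
{"fn": "step_arm", "kwargs": {
  "deltas": [
    [0.1,-0.05,0,0,1],
    [0.2,-0.1,0,0,1],
    [0.3,-0.16,0,0,1],
    [0.4,-0.22,0,0,1],
    [0.5,-0.28,0,0,1],
    [0.6,-0.34,0,0,1],
    [0.7,-0.4,0,0,1],
    [0.8,-0.46,0,0,1],
    [0.8,-0.46,0,0,1],
    [0.8,-0.46,0,0,1]
  ]
}}

```text
t: 14.7
eef_pos: [0.4277, 0.1194, 0.34]
ee_rot: [2.182, 1.571, -2.483]
force: [-0.4, 0.1, -1.6]
width: 0.0523
```

```bash
python3 st.py
```

```text
F [-0.4   0.09 -1.59] Fax -1.18 M [-0.023  0.078  0.041] [0.4277 0.1194 0.34  ] s 0.0779 14.7
```

Request:
{"fn": "step_arm", "kwargs": {
  "deltas": [
    [0.1,-0.05,0,0,1],
    [0.2,-0.1,0,0,1],
    [0.3,-0.16,0,0,1],
    [0.4,-0.22,0,0,1],
    [0.5,-0.28,0,0,1],
    [0.6,-0.34,0,0,1],
    [0.7,-0.4,0,0,1],
    [0.8,-0.46,0,0,1],
    [0.8,-0.46,0,0,1],
    [0.8,-0.46,0,0,1]
  ]
}}

```text
t: 15.53
eef_pos: [0.4323, 0.1197, 0.332]
ee_rot: [2.178, 1.571, -2.488]
force: [1.0, 0.4, -0.9]
width: 0.0517
```

```bash
python3 st.py
```

```text
F [ 1.    0.4  -0.93] Fax -1.31 M [-0.01   0.099 -0.019] [0.4323 0.1197 0.332 ] s 0.0687 15.5333
```

Request:
{"fn": "step_arm", "kwargs": {
  "deltas": [
    [0.1,-0.05,0,0,1],
    [0.2,-0.1,0,0,1],
    [0.3,-0.16,0,0,1],
    [0.4,-0.22,0,0,1],
    [0.5,-0.28,0,0,1],
    [0.6,-0.34,0,0,1],
    [0.7,-0.4,0,0,1],
    [0.8,-0.46,0,0,1],
    [0.8,-0.46,0,0,1],
    [0.8,-0.46,0,0,1]
  ]
}}

```text
t: 16.37
eef_pos: [0.4369, 0.1198, 0.3246]
ee_rot: [-1.55, 1.57, 0.069]
force: [-2.9, -0.2, 4.2]
width: 0.052
```

```bash
python3 st.py; python3 chk.py red 60 t11.png
```

```text
F [-2.87 -0.24  4.22] Fax 5.09 M [-0.144  1.325 -0.061] [0.4369 0.1198 0.3246] s 0.06 16.3667
F [-2.87 -0.24  4.22] M [-0.144  1.325 -0.061] [0.4369 0.1198 0.3246] 92.72 0.052
187 [0.5043 0.1305 0.2151] tilt 58.7 yaw 7.7
64 [0.5197 0.1219 0.1983] tilt 56.2 yaw 2.6
B [0.5803 0.1266 0.0779] rel mouth: e1 -0.0011 e2 0.0009 ax -0.0988
```

View pics/t11.png

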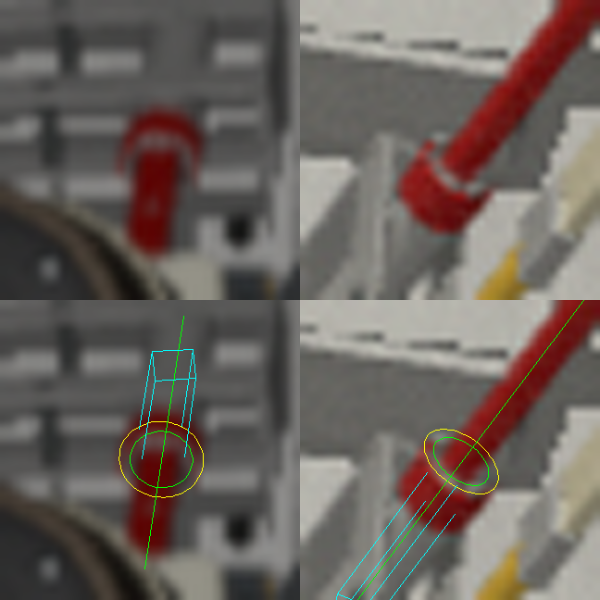

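Request:
{"fn": "step_arm", "kwargs": {
  "deltas": [
    [0,0,0,0,1],
    [0.05,-0.02,0,0,1],
    [0.1,-0.05,0,0,1],
    [0.15,-0.08,0,0,1],
    [0.15,-0.08,0,0,1],
    [0.15,-0.08,0,0,1],
    [0.15,-0.08,0,0,1],
    [0.15,-0.08,0,0,1],
    [0.15,-0.08,0,0,1],
    [0.15,-0.08,0,0,1]
  ]
}}

```text
t: 17.3
eef_pos: [0.4377, 0.1198, 0.324]
ee_rot: [-1.267, 1.569, 0.351]
force: [-7.8, -0.4, 11.8]
width: 0.0518
```

```bash
python3 st.py
```

```text
F [-7.75 -0.36 11.84] Fax 14.13 M [-0.104  2.596 -0.011] [0.4377 0.1198 0.324 ] s 0.0591 17.3
```

Request:
{"fn": "step_arm", "kwargs": {
  "deltas": [
    [-0.08,0.04,0,0,1],
    [-0.13,0.07,0,0,1],
    [-0.13,0.07,0,0,1],
    [-0.13,0.07,0,0,1],
    [-0.13,0.07,0,0,1],
    [-0.13,0.07,0,0,1],
    [-0.13,0.07,0,0,1],
    [-0.13,0.07,0,0,1],
    [-0.13,0.07,0,0,1],
    [-0.13,0.07,0,0,1]
  ]
}}

```text
t: 18.13
eef_pos: [0.437, 0.1199, 0.3238]
ee_rot: [1.738, 1.571, -2.926]
force: [0.6, -0.2, 0.3]
width: 0.052
```

```bash
python3 st.py
```

```text
F [ 0.55 -0.17  0.25] Fax -0.05 M [ 0.182  0.383 -0.014] [0.437  0.1199 0.3238] s 0.0592 18.1333
```

Request:
{"fn": "step_arm", "kwargs": {
  "deltas": [
    [0,0,0,0,0.36],
    [0,0,0,0,0.3],
    [0,0,0,0,0.2],
    [0,0,0,0,0],
    [0,0,0,0,0],
    [0,0,0,0,0],
    [0,0,0,0,0],
    [0,0,0,0,0],
    [0,0,0,0,0],
    [0,0,0,0,0]
  ]
}}

```text
t: 18.97
eef_pos: [0.437, 0.1199, 0.3239]
ee_rot: [2.075, 1.571, -2.59]
force: [0.3, -0.7, 0.6]
width: 0.0875
```

```bash
python3 st.py; python3 - <<'E'
from h import *
print(get_state()["width"]); pic("t12.png",top=(120,260,120,260),side=(90,260,170,340))
E
```

```text
F [ 0.29 -0.67  0.62] Fax 0.41 M [-0.044  0.024 -0.019] [0.437  0.1199 0.3239] s 0.0593 18.9667
0.08753606313493531
```

View pics/t12.png

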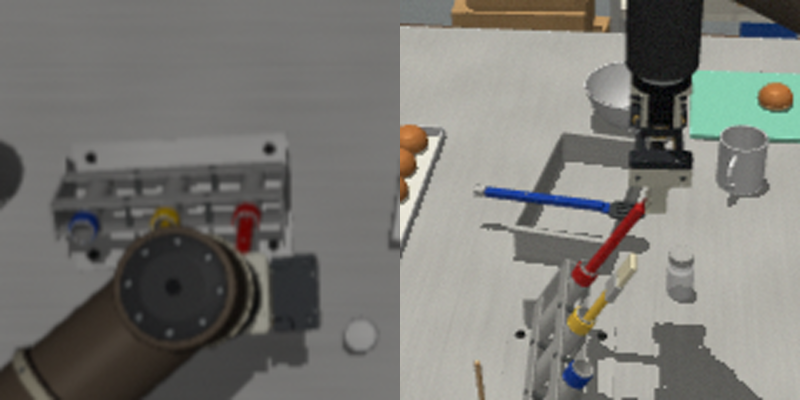

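Request:
{"fn": "step_arm", "kwargs": {
  "deltas": [
    [-0.5,0,0,0,0],
    [-1.5,0,0,0,0],
    [-3,0,0,0,0],
    [-5,0,0,0,0],
    [-7,0,0,0,0],
    [-9,0,0,0,0],
    [-11,0,0,0,0],
    [-12,0,-3,1,0],
    [-12,0,-6.5,2,0],
    [-12,0,-10,3,0]
  ]
}}

```text
t: 19.9
eef_pos: [0.4418, 0.0194, 0.4458]
ee_rot: [-1.221, 1.568, 0.346]
force: [0.9, -0.5, -0.2]
width: 0.0873
```

```bash
python3 - <<'E'
from h import *
o,d,yaw=ori("blue"); g=o-.117*d; print(g, plan([*g,.16],82.6))
E
```

```text
[ 0.47701672 -0.13977762] {'pos': array([0.4418, 0.0194, 0.4458]), 'd': array([ 28.57,  -3.51, -15.93]), 'jaw': np.float64(89.8), 'roll': np.float64(7.2)}
```

Request:
{"fn": "step_arm", "kwargs": {
  "deltas": [
    [1.5,-0.5,-2.5,0.8,0],
    [4.5,-1,-5,1.6,0],
    [8,-1.5,-7.5,2.4,0],
    [11.5,-2,-9.5,3.2,0],
    [15,-2.5,-11.5,4.5,0],
    [18.5,-2.9,-13.5,5.5,0],
    [22,-3.2,-15,6.5,0],
    [25,-3.5,-15.9,7.2,0],
    [27,-3.5,-15.9,7.2,0],
    [28,-3.5,-15.9,7.2,0]
  ]
}}

```text
t: 20.73
eef_pos: [0.4749, -0.1398, 0.1617]
ee_rot: [1.729, 1.567, -3.116]
force: [-0.5, 0.4, -0.6]
width: 0.0879
```

```bash
python3 - <<'E'
from h import *
import pickle
o,d,yaw=ori("blue"); g=o-.117*d; print(g, plan([*g,.074],82.6))
f,gg=pic("t13.png",top=(120,260,190,330),side=(110,250,160,300)); pickle.dump((f,gg),open("t13.pkl","wb"))
E
```

```text
[ 0.47701672 -0.13977762] {'pos': array([ 0.4749, -0.1398,  0.1617]), 'd': array([ 8.77, -0.24,  0.04]), 'jaw': np.float64(82.42), 'roll': np.float64(-0.18)}
```

View pics/t13.png

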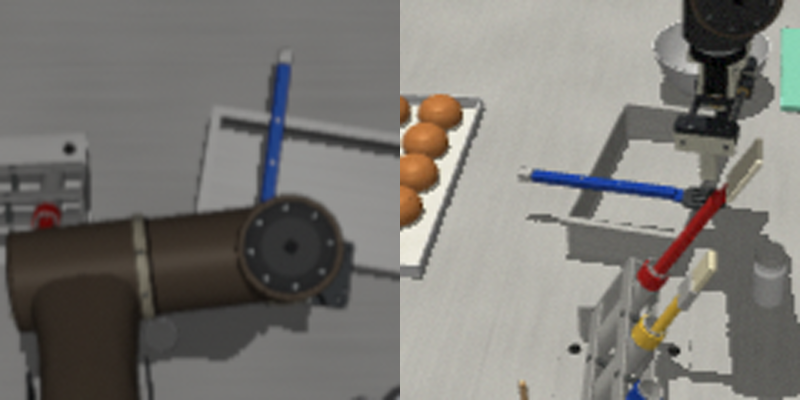

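Request:
{"fn": "step_arm", "kwargs": {
  "deltas": [
    [2.5,-0.2,0,0,0],
    [5,-0.2,0,0,0],
    [7,-0.2,0,0,0],
    [8.3,-0.2,0,0,0],
    [8.8,-0.2,0,0,0],
    [8.8,-0.2,0,0,0],
    [8.8,-0.2,0,0,1],
    [8.8,-0.2,0,0,1],
    [8.8,-0.2,0,0,1],
    [8.8,-0.2,0,0,1]
  ],
  "squeeze": 20
}}

```text
t: 21.67
eef_pos: [0.4786, -0.1394, 0.0769]
ee_rot: [-1.371, 1.569, 0.07]
force: [-0.6, 0.2, -0.0]
width: 0.0661
```

```bash
python3 st.py; python3 -c "
from h import *
s=get_state();print(s['width']); o,d,y=ori('blue'); print((s['eef_pos'][:2]-o)@d, jaw_yaw(s)[1])"
```

```text
F [-0.56  0.17 -0.  ] Fax 0.27 M [-0.048  0.037 -0.01 ] [ 0.4786 -0.1394  0.0769] s -0.169 21.6667
0.06609123280448008
-0.11552474097626231 82.52620069285973
```

Request:
{"fn": "step_arm", "kwargs": {
  "deltas": [
    [0.2,0,0,0,1],
    [0.2,0,0,0,1],
    [0.2,0,0,0,1],
    [0.2,0,0,0,1],
    [0.2,0,0,0,1],
    [0.2,0,0,0,1],
    [0.2,0,0,0,1],
    [0.2,0,0,0,1],
    [0.2,0,0,0,1],
    [0.2,0,0,0,1]
  ],
  "squeeze": 20
}}

```text
t: 22.5
eef_pos: [0.4779, -0.1395, 0.0738]
ee_rot: [2.072, 1.571, -2.771]
force: [0.7, -0.6, 0.3]
width: 0.0361
```

```bash
python3 st.py; python3 -c "
from h import *
s=get_state();print(s['width'],jaw_yaw(s)[1])"
```

```text
F [ 0.73 -0.55  0.34] Fax -0.06 M [-0.174  0.01  -0.032] [ 0.4779 -0.1395  0.0738] s -0.1713 22.5
0.03605267240872801 82.51432713968747
```

```bash
python3 - <<'E'
from m import *
f,g=pic("t14.png",top=(130,230,200,300),side=(120,220,190,290))
from m import *
for q in (f,g):
    P,m=handle(q,"blue"); h=m&(P[...,1]<0)&(P[...,2]>.07)&(P[...,2]<.1)&(P[...,0]>.3)
    c,d,_=line(P[h]); t=(P[h]-c)@d; print(d.round(3),np.degrees(np.arctan2(d[1],d[0])).round(2),(c+d*t.min()).round(4),(c+d*t.max()).round(4))
print(get_state()["width"])
E
```

```text
[ 0.99  -0.139 -0.005] -7.99 [ 0.5569 -0.1487  0.0791] [ 0.7366 -0.1739  0.0781]
[ 0.991 -0.133  0.002] -7.66 [ 0.5386 -0.1434  0.0763] [ 0.7402 -0.1705  0.0766]
0.035850586349846086
```

View pics/t14.png

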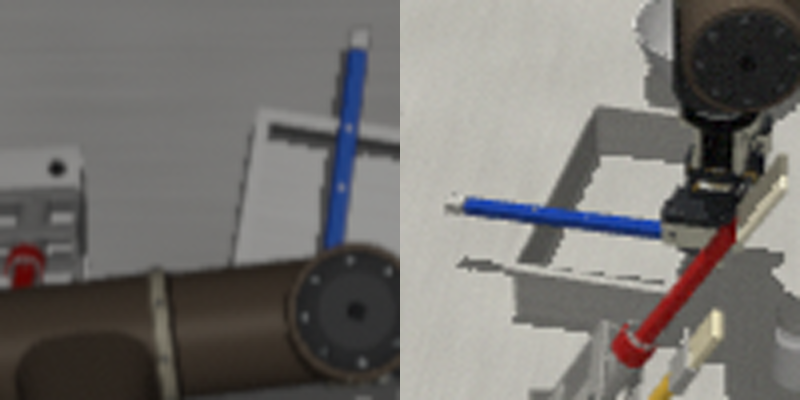

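Request:
{"fn": "step_arm", "kwargs": {
  "deltas": [
    [-1.0,0,0,0,1],
    [-2.0,-0.1,0,0,1],
    [-3.0,-0.25,0,0,1],
    [-4.0,-0.4,0,0,1],
    [-5.0,-0.65,0,0,1],
    [-6.0,-0.95,0,0,1],
    [-7.0,-1.2,0,0,1],
    [-8.05,-1.3,0,0,1],
    [-9.25,-1.2,0,0,1],
    [-10.55,-1.1,0,0,1]
  ],
  "squeeze": 8
}}

```text
t: 23.43
eef_pos: [0.4887, -0.1408, 0.1795]
ee_rot: [1.493, 1.57, 2.933]
force: [1.4, -0.7, -0.8]
width: 0.0358
```

```bash
python3 st.py; python3 - <<'E'
from m import *
s=get_state(); print(s["width"]); f,g=pic("t15.png",top=(130,230,200,300),side=(100,230,180,310))
c,d,a,b,n=toolpose(g,"blue",s["eef_pos"]); print(n,c.round(3),"tilt",np.degrees(np.arcsin(-d[2])).round(1),"yaw",np.degrees(np.arctan2(d[1],d[0])).round(1),(c+b*d).round(3))
E
```

```text
F [ 1.37 -0.74 -0.85] Fax -1.4 M [-0.045 -0.257  0.044] [ 0.4887 -0.1408  0.1795] s -0.0852 23.4333
0.035821911506672015
174 [ 0.624 -0.152  0.108] tilt 29.5 yaw -7.4 [ 0.722 -0.165  0.052]
```

View pics/t15.png

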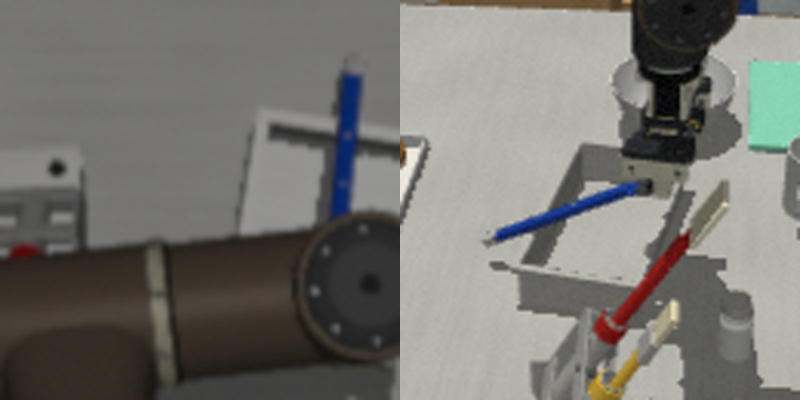

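Request:
{"fn": "step_arm", "kwargs": {
  "deltas": [
    [-1.3,-0.1,0,0,1],
    [-2.6,-0.3,0,0,1],
    [-3.9,-0.5,0,0,1],
    [-5.1,-1.0,0,0,1],
    [-6.3,-1.5,0,0,1],
    [-7.5,-2.1,0,0,1],
    [-8.6,-2.9,0,0,1],
    [-9.7,-3.8,0,0,1],
    [-10.8,-4.9,0,0,1],
    [-11.8,-6.0,0,0,1]
  ],
  "squeeze": 8
}}

```text
t: 24.37
eef_pos: [0.5484, -0.1485, 0.2968]
ee_rot: [1.344, 1.57, 2.784]
force: [0.6, -0.9, -1.3]
width: 0.0357
```

```bash
python3 st.py; python3 - <<'E'
from m import *
s=get_state(); print(s["width"]); g=grab_frame("side")
c,d,a,b,n=toolpose(g,"blue",s["eef_pos"]); print(n,c.round(3),"tilt",np.degrees(np.arcsin(-d[2])).round(1),"yaw",np.degrees(np.arctan2(d[1],d[0])).round(1),(c+b*d).round(3))
E
```

```text
F [ 0.62 -0.88 -1.32] Fax -1.43 M [-0.052 -0.071 -0.015] [ 0.5484 -0.1485  0.2968] s -0.0132 24.3667
0.03567713785838866
135 [ 0.628 -0.151  0.165] tilt 59.0 yaw -7.3 [ 0.687 -0.158  0.067]
```

Tilt is 59°. Firm up the grip and lift.

Request:
{"fn": "step_arm", "kwargs": {
  "deltas": [
    [0,0,0,0,1],
    [0,0,0,0,1],
    [0,0,0,0,1],
    [-0.5,0,0,0,1],
    [-1.5,0,0,0,1],
    [-3,0,0,0,1],
    [-5,0,0,0,1],
    [-7.5,0,0,0,1],
    [-10,0,0,0,1],
    [-12,0,0,0,1]
  ],
  "squeeze": 30
}}

```text
t: 25.25
eef_pos: [0.5474, -0.1488, 0.4199]
ee_rot: [-2.546, 1.571, -1.106]
force: [0.6, 0.1, -1.7]
width: 0.0361
```

```bash
python3 st.py; python3 - <<'E'
from m import *
s=get_state(); print(s["width"]); g=grab_frame("side")
c,d,a,b,n=toolpose(g,"blue",s["eef_pos"]); print(n,c.round(3),"tilt",np.degrees(np.arcsin(-d[2])).round(1),"yaw",np.degrees(np.arctan2(d[1],d[0])).round(1),(c+b*d).round(3))
print(plan([.36,.311,.475],92.8))
E
```

```text
F [ 0.56  0.1  -1.66] Fax -1.72 M [-0.025 -0.031 -0.021] [ 0.5474 -0.1488  0.4199] s 0.0939 25.25
0.036122180762042294
139 [ 0.626 -0.151  0.287] tilt 59.8 yaw -8.2 [ 0.683 -0.159  0.188]
{'pos': array([ 0.5484, -0.1494,  0.424 ]), 'd': array([-5.28, 24.64, 43.19]), 'jaw': np.float64(82.52), 'roll': np.float64(-10.28)}
```

Request:
{"fn": "step_arm", "kwargs": {
  "deltas": [
    [-1.2,0.2,1,-0.5,1],
    [-2.4,0.4,2.8,-1,1],
    [-3.6,0.7,5.2,-1.5,1],
    [-3.6,1.1,8,-2,1],
    [-3.6,1.5,11,-2.5,1],
    [-3.6,1.9,14,-3,1],
    [-3.6,2.3,17,-3.5,1],
    [-3.6,2.7,20,-4,1],
    [-3.6,3.1,23,-4.5,1],
    [-3.6,3.6,26,-5,1]
  ]
}}

```text
t: 26.13
eef_pos: [0.5452, 0.1153, 0.4535]
ee_rot: [1.855, 1.569, -2.9]
force: [-0.1, -0.1, -2.6]
width: 0.0358
```

```bash
python3 st.py; python3 - <<'E'
from m import *
print(plan([.545,.305,.465],92.8))
E
```

```text
F [-0.1  -0.11 -2.63] Fax -2.22 M [-0.028 -0.03   0.004] [0.5452 0.1153 0.4535] s 0.1177 26.1333
{'pos': array([0.5452, 0.1153, 0.4535]), 'd': array([-1.15,  0.83, 18.95]), 'jaw': np.float64(87.57), 'roll': np.float64(-5.23)}
```

Request:
{"fn": "step_arm", "kwargs": {
  "deltas": [
    [-0.3,0.1,2.8,-0.6,1],
    [-0.6,0.2,5.6,-1.2,1],
    [-0.9,0.3,8.4,-1.8,1],
    [-1.1,0.4,11,-2.4,1],
    [-1.1,0.5,13.4,-3,1],
    [-1.1,0.6,15.6,-3.6,1],
    [-1.1,0.7,17.4,-4.2,1],
    [-1.1,0.8,18.5,-4.8,1],
    [-1.1,0.8,18.9,-5.2,1],
    [-1.1,0.8,18.9,-5.2,1]
  ]
}}

```text
t: 26.97
eef_pos: [0.5464, 0.3035, 0.464]
ee_rot: [2.239, 1.57, -2.424]
force: [-0.7, -0.2, -2.3]
width: 0.0355
```

```bash
python3 st.py; python3 - <<'E'
from ov2 import *
from m import *
s=get_state(); f,g=pic("t16.png",top=(120,260,100,240),side=(60,260,130,330))
for q in (g,f):
  try:
    c,d,a,b,n=toolpose(q,"blue",s["eef_pos"]); print(n,c.round(3),d.round(3),"tilt",np.degrees(np.arcsin(-d[2])).round(1),"yaw",np.degrees(np.arctan2(d[1],d[0])).round(1),(c+b*d).round(3))
  except Exception as e: print(e)
B,d,n,w=butt(s,59.8,gx=.286); print(B.round(4)); T=s["eef_pos"]-B+MB+.045*ax; print(T, plan(T,92.8))
E
```

```text
F [-0.69 -0.17 -2.33] Fax -1.67 M [-0.049  0.22   0.002] [0.5464 0.3035 0.464 ] s 0.1215 26.9667
296 [0.598 0.317 0.316] [ 0.236 -0.104  0.966] tilt -75.0 yaw -23.7 [0.621 0.307 0.41 ]
54 [0.599 0.309 0.255] [ 0.565 -0.072  0.822] tilt -55.3 yaw -7.3 [0.645 0.304 0.322]
[0.6927 0.3106 0.2143]
[0.35274496 0.31175109 0.45264468] {'pos': array([0.5466, 0.3022, 0.4646]), 'd': array([ 1.19, 19.32,  1.86]), 'jaw': np.float64(92.69), 'roll': np.float64(-0.11)}
```

View pics/t16.png

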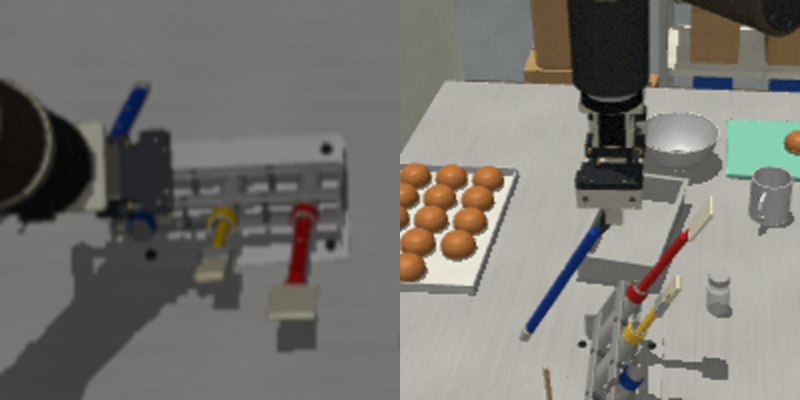

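Request:
{"fn": "step_arm", "kwargs": {
  "deltas": [
    [0,0.8,0.2,0,1],
    [0,2.4,0.4,0,1],
    [0,4.6,0.6,0,1],
    [0,7.2,0.9,0,1],
    [0,10,1.2,0,1],
    [0,12.8,1.5,0,1],
    [0,15.4,1.8,0,1],
    [0.2,17.6,1.85,0,1],
    [0.5,18.9,1.85,0,1],
    [0.8,19.3,1.85,0,1]
  ]
}}

```text
t: 27.9
eef_pos: [0.3512, 0.311, 0.4576]
ee_rot: [-0.382, 1.568, 1.236]
force: [-0.4, -0.1, -0.7]
width: 0.0357
```

```bash
sed -i 's/\[.532,.1233,.164\])/[.532,.1233,.164])/; s/k=18/k=22/; s/else .287/else .286/' chk.py; python3 chk.py blue 59.8 t17.png
```

```text
F [-0.37 -0.06 -0.71] M [-0.016 -0.185 -0.015] [0.3512 0.311  0.4576] 92.74 0.0357
333 [0.4273 0.321  0.3295] tilt 59.9 yaw 3.1
152 [0.4338 0.3127 0.3262] tilt 59.6 yaw 2.9
B [0.4975 0.318  0.2079] rel mouth: e1 0.0011 e2 -0.0009 ax 0.0501
```

View pics/t17.png

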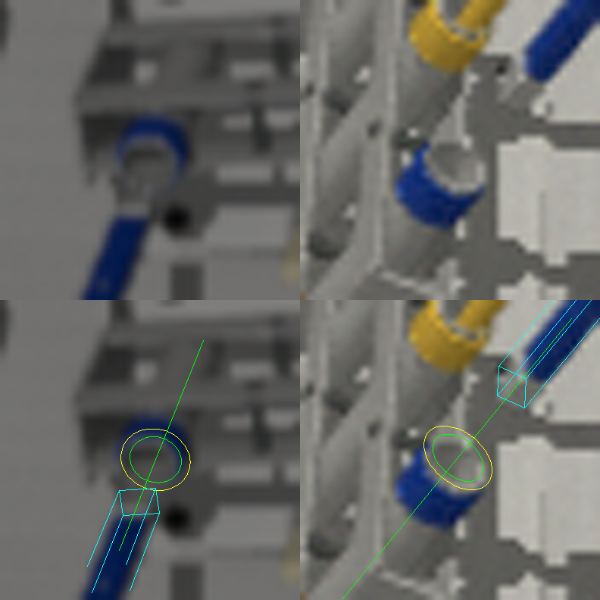

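Request:
{"fn": "step_arm", "kwargs": {
  "deltas": [
    [0.3,-0.15,0.05,0,1],
    [0.8,-0.45,0.1,0,1],
    [1.4,-0.8,0.15,0,1],
    [2.0,-1.15,0.2,0,1],
    [2.6,-1.5,0.22,0,1],
    [3.1,-1.8,0.22,0,1],
    [3.5,-2.0,0.22,0,1],
    [3.7,-2.13,0.22,0,1],
    [3.7,-2.13,0.22,0,1],
    [3.7,-2.13,0.22,0,1]
  ],
  "squeeze": 14
}}

```text
t: 28.83
eef_pos: [0.3743, 0.3155, 0.4194]
ee_rot: [-2.196, 1.571, -0.578]
force: [0.6, -1.3, -1.1]
width: 0.0362
```

```bash
sed -i 's/"blue":MB/"blue":np.array([.5225,.3213,.164])/; s/k=22/k=18/' chk.py; python3 chk.py blue 59.8 t18.png
```

```text
F [ 0.58 -1.26 -1.11] M [-0.035  0.182  0.02 ] [0.3743 0.3155 0.4194] 92.71 0.0362
289 [0.4525 0.3253 0.288 ] tilt 60.6 yaw 3.4
134 [0.4587 0.3164 0.2814] tilt 60.5 yaw 2.8
B [0.5206 0.3224 0.1698] rel mouth: e1 0.0013 e2 0.0012 ax 0.0059
```

View pics/t18.png

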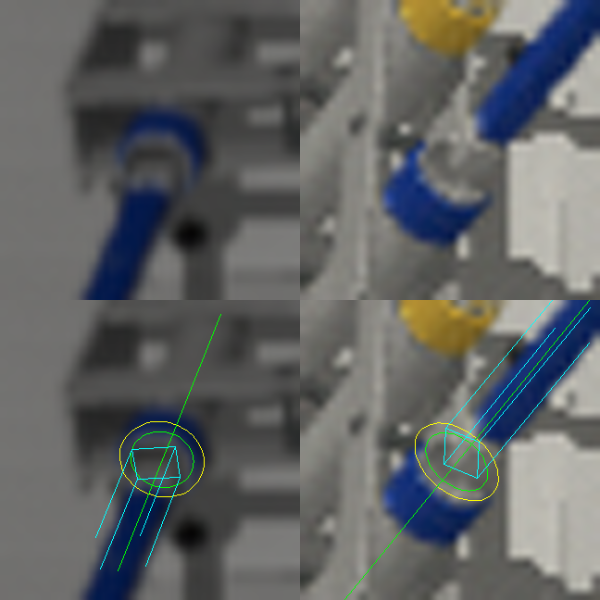

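Request:
{"fn": "step_arm", "kwargs": {
  "deltas": [
    [0,-0.1,0,0,1],
    [0.2,-0.2,0,0,1],
    [0.4,-0.32,0,0,1],
    [0.6,-0.44,0,0,1],
    [0.8,-0.56,0,0,1],
    [1.0,-0.68,0,0,1],
    [1.2,-0.8,0,0,1],
    [1.4,-0.9,0,0,1],
    [1.5,-0.97,0,0,1],
    [1.5,-0.97,0,0,1]
  ]
}}

```text
t: 29.77
eef_pos: [0.384, 0.3159, 0.404]
ee_rot: [2.523, 1.57, -2.142]
force: [-0.1, 0.5, -0.9]
width: 0.036
```

```bash
python3 chk.py blue 60.5 t19.png
```

```text
F [-0.1   0.54 -0.92] M [0.036 0.175 0.045] [0.384  0.3159 0.404 ] 92.71 0.036
308 [0.4599 0.3253 0.2757] tilt 60.2 yaw 2.6
130 [0.4695 0.317  0.2641] tilt 60.4 yaw 2.6
B [0.5273 0.3227 0.1526] rel mouth: e1 -0.0015 e2 0.0012 ax -0.0123
```

View pics/t19.png

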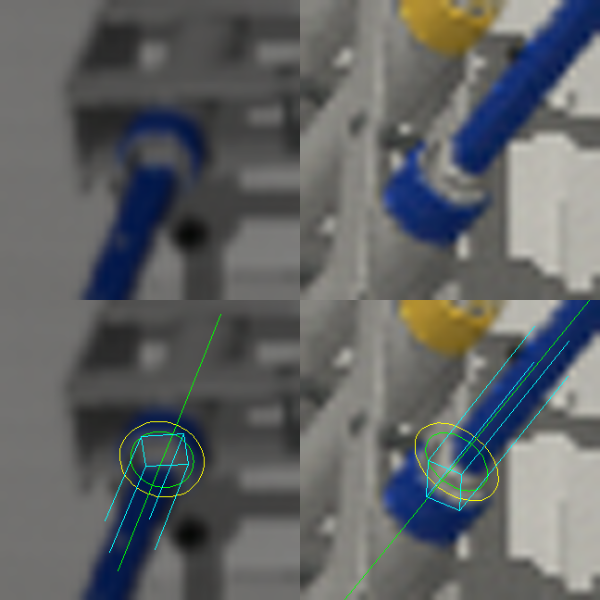

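Entering freely. Continue 24 mm along the axis.

Request:
{"fn": "step_arm", "kwargs": {
  "deltas": [
    [0.2,-0.12,0,0,1],
    [0.4,-0.23,0,0,1],
    [0.6,-0.35,0,0,1],
    [0.8,-0.46,0,0,1],
    [1.0,-0.58,0,0,1],
    [1.2,-0.7,0,0,1],
    [1.4,-0.82,0,0,1],
    [1.6,-0.93,0,0,1],
    [1.8,-1.04,0,0,1],
    [2.0,-1.15,0,0,1]
  ]
}}

```text
t: 30.7
eef_pos: [0.3955, 0.3165, 0.3841]
ee_rot: [2.41, 1.571, -2.255]
force: [0.8, -0.3, -2.2]
width: 0.0359
```

```bash
python3 st.py; python3 chk.py blue 60.5 t20.png
```

```text
F [ 0.84 -0.25 -2.17] Fax -2.29 M [0.001 0.136 0.015] [0.3955 0.3165 0.3841] s 0.1274 30.7
F [ 0.84 -0.25 -2.17] M [0.001 0.136 0.015] [0.3955 0.3165 0.3841] 92.71 0.0359
302 [0.472  0.326  0.2547] tilt 60.0 yaw 2.8
128 [0.4827 0.3178 0.2418] tilt 59.8 yaw 3.1
B [0.5388 0.3233 0.1327] rel mouth: e1 -0.0015 e2 0.0012 ax -0.0353
```

Request:
{"fn": "step_arm", "kwargs": {
  "deltas": [
    [0.18,-0.1,0,0,1],
    [0.36,-0.2,0,0,1],
    [0.54,-0.3,0,0,1],
    [0.72,-0.41,0,0,1],
    [0.9,-0.52,0,0,1],
    [1.08,-0.62,0,0,1],
    [1.26,-0.72,0,0,1],
    [1.44,-0.83,0,0,1],
    [1.62,-0.94,0,0,1],
    [1.7,-0.98,0,0,1]
  ]
}}

```text
t: 31.63
eef_pos: [0.4053, 0.3169, 0.367]
ee_rot: [2.599, 1.57, -2.066]
force: [0.3, 0.2, -2.5]
width: 0.0361
```

Request:
{"fn": "step_arm", "kwargs": {
  "deltas": [
    [0,0,0,0,1],
    [0.1,-0.05,0,0,1],
    [0.2,-0.1,0,0,1],
    [0.3,-0.16,0,0,1],
    [0.4,-0.22,0,0,1],
    [0.5,-0.28,0,0,1],
    [0.6,-0.34,0,0,1],
    [0.7,-0.4,0,0,1],
    [0.8,-0.46,0,0,1],
    [0.8,-0.46,0,0,1]
  ],
  "squeeze": 10
}}

```text
t: 32.47
eef_pos: [0.4098, 0.3172, 0.3591]
ee_rot: [2.4, 1.571, -2.265]
force: [-0.0, 0.2, -1.4]
width: 0.036
```

```bash
python3 st.py
```

```text
F [-0.    0.2  -1.36] Fax -1.19 M [ 0.161 -0.053  0.056] [0.4098 0.3172 0.3591] s 0.0986 32.4667
```

Depth about 64 mm, no stop yet.

Request:
{"fn": "step_arm", "kwargs": {
  "deltas": [
    [0.1,-0.05,0,0,1],
    [0.2,-0.1,0,0,1],
    [0.3,-0.16,0,0,1],
    [0.4,-0.22,0,0,1],
    [0.5,-0.28,0,0,1],
    [0.6,-0.34,0,0,1],
    [0.7,-0.4,0,0,1],
    [0.8,-0.46,0,0,1],
    [0.8,-0.46,0,0,1],
    [0.8,-0.46,0,0,1]
  ]
}}

```text
t: 33.3
eef_pos: [0.4144, 0.3174, 0.3513]
ee_rot: [2.818, 1.571, -1.847]
force: [0.7, 0.6, -2.3]
width: 0.0357
```

```bash
python3 st.py
```

```text
F [ 0.7   0.62 -2.3 ] Fax -2.36 M [ 0.113 -0.033  0.023] [0.4144 0.3174 0.3513] s 0.0895 33.3
```

Request:
{"fn": "step_arm", "kwargs": {
  "deltas": [
    [0.1,-0.05,0,0,1],
    [0.2,-0.1,0,0,1],
    [0.3,-0.16,0,0,1],
    [0.4,-0.22,0,0,1],
    [0.5,-0.28,0,0,1],
    [0.6,-0.34,0,0,1],
    [0.7,-0.4,0,0,1],
    [0.8,-0.46,0,0,1],
    [0.8,-0.46,0,0,1],
    [0.8,-0.46,0,0,1]
  ]
}}

```text
t: 34.13
eef_pos: [0.419, 0.3176, 0.3433]
ee_rot: [2.685, 1.571, -1.98]
force: [0.4, 1.1, -1.7]
width: 0.0363
```

```bash
python3 st.py
```

```text
F [ 0.39  1.1  -1.75] Fax -1.73 M [ 0.148 -0.025  0.03 ] [0.419  0.3176 0.3433] s 0.0803 34.1333
```

Request:
{"fn": "step_arm", "kwargs": {
  "deltas": [
    [0.1,-0.05,0.05,0,1],
    [0.2,-0.1,0.05,0,1],
    [0.3,-0.16,0.05,0,1],
    [0.4,-0.22,0.05,0,1],
    [0.5,-0.28,0.05,0,1],
    [0.6,-0.34,0.05,0,1],
    [0.7,-0.4,0.05,0,1],
    [0.8,-0.46,0.05,0,1],
    [0.8,-0.46,0.05,0,1],
    [0.8,-0.46,0.05,0,1]
  ]
}}

```text
t: 34.97
eef_pos: [0.4235, 0.3184, 0.3353]
ee_rot: [2.228, 1.571, -2.437]
force: [-0.5, 1.1, -1.8]
width: 0.0358
```

```bash
python3 st.py
```

```text
F [-0.49  1.06 -1.78] Fax -1.32 M [ 0.087  0.009 -0.004] [0.4235 0.3184 0.3353] s 0.0711 34.9667
```

Request:
{"fn": "step_arm", "kwargs": {
  "deltas": [
    [0.1,-0.05,0,0,1],
    [0.2,-0.1,0,0,1],
    [0.3,-0.16,0,0,1],
    [0.4,-0.22,0,0,1],
    [0.5,-0.28,0,0,1],
    [0.6,-0.34,0,0,1],
    [0.7,-0.4,0,0,1],
    [0.8,-0.46,0,0,1],
    [0.8,-0.46,0,0,1],
    [0.8,-0.46,0,0,1]
  ]
}}

```text
t: 35.8
eef_pos: [0.4281, 0.3186, 0.3273]
ee_rot: [2.506, 1.571, -2.159]
force: [-0.5, 0.4, -1.3]
width: 0.0361
```

```bash
python3 st.py
```

```text
F [-0.55  0.38 -1.3 ] Fax -0.86 M [0.056 0.015 0.031] [0.4281 0.3186 0.3273] s 0.0618 35.8
```

Request:
{"fn": "step_arm", "kwargs": {
  "deltas": [
    [0.1,-0.05,0,0,1],
    [0.2,-0.1,0,0,1],
    [0.3,-0.16,0,0,1],
    [0.4,-0.22,0,0,1],
    [0.5,-0.28,0,0,1],
    [0.6,-0.34,0,0,1],
    [0.7,-0.4,0,0,1],
    [0.8,-0.46,0,0,1],
    [0.8,-0.46,0,0,1],
    [0.8,-0.46,0,0,1]
  ]
}}

```text
t: 36.63
eef_pos: [0.4327, 0.319, 0.3214]
ee_rot: [-0.796, 1.569, 0.823]
force: [-5.9, -0.6, 10.2]
width: 0.036
```

```bash
python3 st.py; python3 chk.py blue 60 t21.png
```

```text
F [-5.91 -0.57 10.25] Fax 11.84 M [-0.292  2.343  0.018] [0.4327 0.319  0.3214] s 0.0544 36.6333
F [-5.91 -0.57 10.25] M [-0.292  2.343  0.018] [0.4327 0.319  0.3214] 92.75 0.036
228 [0.4979 0.3294 0.2111] tilt 59.0 yaw 8.2
80 [0.5112 0.319  0.1948] tilt 56.9 yaw 1.2
B [0.5782 0.326  0.0712] rel mouth: e1 0.002 e2 0.002 ax -0.1083
```

View pics/t21.png

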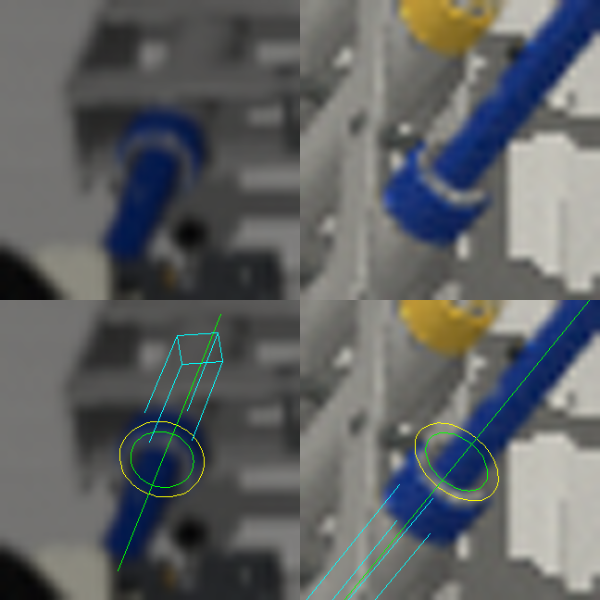

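Request:
{"fn": "step_arm", "kwargs": {
  "deltas": [
    [-0.05,0.03,0,0,1],
    [-0.1,0.06,0,0,1],
    [-0.13,0.08,0,0,1],
    [-0.13,0.08,0,0,1],
    [-0.13,0.08,0,0,1],
    [-0.13,0.08,0,0,1],
    [-0.13,0.08,0,0,1],
    [-0.13,0.08,0,0,1],
    [-0.13,0.08,0,0,1],
    [-0.13,0.08,0,0,1]
  ]
}}

```text
t: 37.57
eef_pos: [0.4319, 0.3189, 0.3209]
ee_rot: [-0.633, 1.57, 0.986]
force: [-3.8, 0.8, 4.5]
width: 0.036
```

```bash
python3 st.py
```

```text
F [-3.79  0.83  4.52] Fax 5.78 M [0.231 1.013 0.045] [0.4319 0.3189 0.3209] s 0.0545 37.5667
```

Still pressed at 6–7 N; ease off a little more, then open.

Request:
{"fn": "step_arm", "kwargs": {
  "deltas": [
    [-0.05,0.03,0,0,1],
    [-0.08,0.05,0,0,1],
    [-0.08,0.05,0,0,1],
    [-0.08,0.05,0,0,1],
    [-0.08,0.05,0,0,1],
    [-0.08,0.05,0,0,1],
    [-0.08,0.05,0,0,1],
    [-0.08,0.05,0,0,1],
    [-0.08,0.05,0,0,1],
    [-0.08,0.05,0,0,1]
  ]
}}

```text
t: 38.4
eef_pos: [0.4314, 0.3187, 0.3214]
ee_rot: [0.603, 1.571, 2.221]
force: [0.6, 1.1, -1.6]
width: 0.0359
```

```bash
python3 st.py
```

```text
F [ 0.62  1.12 -1.6 ] Fax -1.72 M [ 0.459 -0.423  0.111] [0.4314 0.3187 0.3214] s 0.0552 38.4
```

Request:
{"fn": "step_arm", "kwargs": {
  "deltas": [
    [0,0,0,0,0.5],
    [0,0,0,0,0.4],
    [0,0,0,0,0.2],
    [0,0,0,0,0],
    [0,0,0,0,0],
    [0,0,0,0,0],
    [0,0,0,0,0],
    [0,0,0,0,0],
    [0,0,0,0,0],
    [0,0,0,0,0]
  ]
}}

```text
t: 39.23
eef_pos: [0.4314, 0.3187, 0.3214]
ee_rot: [2.729, 1.571, -1.936]
force: [-0.4, 0.4, 0.8]
width: 0.0871
```

Request:
{"fn": "step_arm", "kwargs": {
  "deltas": [
    [0,0,0,0,0],
    [-0.5,0,0,0,0],
    [-1.5,0,0,0,0],
    [-3,0,0,0,0],
    [-5,0,0,0,0],
    [-7,0,0,0,0],
    [-9,0,0,0,0],
    [-11,0,0,0,0],
    [-13,0,0,0,0],
    [-14,0,0,0,0]
  ]
}}

```text
t: 40.07
eef_pos: [0.4319, 0.3187, 0.4651]
ee_rot: [-0.881, 1.567, 0.737]
force: [0.7, -0.3, 0.3]
width: 0.0877
```

```bash
python3 - <<'E'
from m import *
from ov import ax
s=get_state(); print(s["t"],s["eef_pos"],s["width"],s["force"]); f,g=pic("t22.png",top=(110,250,110,350),side=(100,330,150,330))
for col,M in(("red",[.532,.1233,.164]),("blue",[.5225,.3213,.164])):
    for q in(g,f):
        c,d,a,b,n=toolpose(q,col,np.array(M)+.1*ax,.1)
        d=d*np.sign(d[0]); print(col,n,"tilt",np.degrees(np.arcsin(-d[2])).round(1),"ang to axis",np.degrees(np.arccos(abs(d@ax))).round(1),"up end",min([c+a*d,c+b*d],key=lambda p:-p[2]).round(3))
E
```

```text
40.0667 [0.43187178 0.31873718 0.46512628] 0.08768269290166143 [ 0.71668035 -0.27715161  0.29546842]
red 151 tilt 58.4 ang to axis 1.6 up end [0.456 0.127 0.284]
red 101 tilt 56.9 ang to axis 3.1 up end [0.454 0.119 0.288]
blue 192 tilt 59.1 ang to axis 1.1 up end [0.453 0.325 0.28 ]
blue 42 tilt 60.4 ang to axis 1.0 up end [0.493 0.319 0.218]
```

View pics/t22.png

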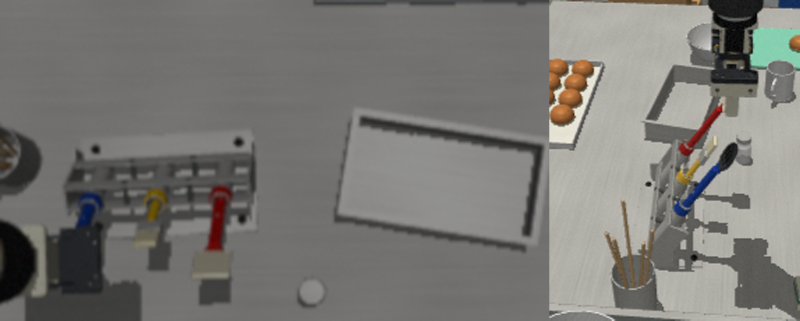

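```bash
python3 -c "
from station import *
print(job_done())"
```

```text
the job is handed in; nothing more can be done
None
```

Both tools stand in the tubes of their own colour, head up, and I handed the job in at about 40 s of the allowed 72 s. `job_done()` reports no verdict.

**How it was done:** I gripped each tool across its head. I then raised it with the handle riding on the pan's far rim until it tilted to about 60°, carried it to its tube and lowered it along the tube's axis.

**Feeling the stops:** Contact came at about 99 mm below the mouth for red and about 108 mm for blue. The axial force, which had been near –1 N, rose along the tube's axis to at most about 15 N. I eased the load off before opening the fingers in both cases.

**Last checks:**
- The final pictures show both handles 1 to 3° from the tube axis.
- The upper ends of both handles fit the felt depths. The side view put blue's about 6 mm higher than expected, with similar scatter on red, so I took it as measurement noise.
- In the final pictures the brush still stands in its tube and the pot, jug and shaker look undisturbed. I judged that by eye and took no final position measurements of the loose things.
- The open gripper stands clear above the rack.

**One disagreement:** the blue head gripped at 36 mm, although the text gives it as 48 mm wide. The grip held steady, so I went on.

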